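# Set and lock the vial hold-down

### The job

Set the labeller's hold-down to the vial that stands under its rubber foot: press the carriage down gently until the foot rests on the vial's cap. Lock it at that height with the red-handled clamp key from the key block: put the key's square shank fully home in the brass lock on the carriage, turn it clockwise to its stop, let go and leave it standing there. Leave all three vials and the blue driver where they are.

Things in the scene. Friction and masses are not known exactly. Their poses are not given: they have to be found in the camera images.
- conveyor: Fixed conveyor section; origin on the table under the belt's centre line, under the rubber foot. Axes: x across the belt away from the robot, y along it. Belt top 50 mm above the table; green guide rails 66 mm apart reach 86 mm. A steel column (28 mm diameter, top 256 mm above the table) stands at x = +150 mm; the belt runs from y = -600 to +130 mm.
- carriage (a joint): Downward travel in m of the hold-down carriage, a level aluminium arm (170 x 42 x 12 mm) sliding on the column: 0 at the top (foot's underside 205 mm above the table), at most 0.107. Moving it down takes about 5 N; it is counterbalanced and stays where it is left.
- press_knob (a point): Centre of the flat top of the black round press knob (36 mm diameter) on the robot-side end of the carriage's arm, straight above the rubber foot and 48 mm higher than its underside. Moves with the carriage. x points along the arm to the column, z up. The lock housing (50 mm diameter), 70 mm from it towards the column, stands 12 mm higher.
- foot (a point): Black rubber foot (36 mm diameter, 7 mm thick) under the carriage's robot-side end, over the middle of the belt; origin at the centre of its underside, z up. Moves with the carriage.
- lock_mouth (a point): Centre of the mouth of the square socket in the round brass lock plug (37 mm diameter, in a dark steel housing of 50 mm) on the carriage's arm, 70 mm from the press knob and 80 mm short of the column, 60 mm above the foot's underside. Socket 15.5 mm square, 26 mm deep, open upwards, sides along this point's x and y; the point turns with the plug and moves with the carriage; z up.
- lock (a joint): Angle of the lock plug in rad: starts between 0 and 0.15 (open), grows clockwise seen from above, hard stop (locked) at 1.45. It turns stiffly (about 0.08 N m), only by the key, and stays where it is left. The key has up to 0.11 rad of play in the socket either way.
- key_grip (a point): Centre of the red flat plastic handle of the clamp key: 12 mm thick along x, 70 mm long along y with round ends, 30 mm tall along z (up). Below it a steel collar (24 mm diameter, 10 mm tall) and a 14 mm square shank, sides along x and y. The key is 96 mm tall, about 130 g, and stands upright in one hole of the pale block, handle centre 91 mm above the table.
- key_tip (a point): Centre of the end face of the key's shank, 81 mm below the handle's centre. The last 5 mm taper from 14 to 9.5 mm square. Fully home in the lock it lies 26 mm below the socket's mouth and the handle's centre 55 mm above the mouth.
- key_block: Fixed pale plastic block, 164 x 64 mm (its x, y), 50 mm tall, origin under its centre, with two 16 mm square holes, 40 mm deep, at x = -50 and +50 mm; one, either, holds the clamp key, the other the blue driver.
- driver_grip (a point): Centre of the round blue handle (34 mm diameter, 32 mm tall) of a driver with a 14 mm round shank in the other hole of the block, as tall as the key. Not to be used; leave it there.
- vial_small_cap (a point): Centre of the top of the white cap of the small glass vial (38 mm diameter, 58 mm tall), loose on the belt. One of the three vials, any of them, stands under the foot; the others about 140 and 280 mm along the belt towards -y.
- vial_mid_cap (a point): Centre of the top of the blue cap of the middle glass vial (43 mm diameter, 72 mm tall), standing loose on the belt.
- vial_large_cap (a point): Centre of the top of the orange cap of the large glass vial (50 mm diameter, 92 mm tall), standing loose on the belt.

How it is judged:
By the outcome, as a careful person would: the job done as asked, in the order asked, and still so for the second after the job is handed in, with the robot touching nothing.
It also fails if it takes over 58 s, if anything falls off the work surface, if the arm or the gripper's body presses on something with over 40 N, if the wrist force passes 120 N, or if a joint passes its speed limit or range.

### The arm

A 6-joint arm with a two-finger parallel gripper is mounted at the origin on the work surface. World frame = base frame: x ahead of the robot, y to its left, z up, the work surface at z = 0. Lengths are in m, angles in rad, forces in N, time in s.
With the tool pointing down it reaches from about 0.35 to 0.95 m from the base axis. Payload 17.4 kg.
Tool frame: the origin (TCP) lies midway between the tips of the shut fingers; the grasp point (between the pads) lies 19 mm behind it; x points along the fingers, z is the direction in which the jaws open and shut, and the axes are right-handed (so a half turn about x gives the same grasp; the last joint's range is limited). The gripper opens to 93 mm and grips with 3 to 60 N. Pads are 15 mm wide; open, the fingers measure 128 mm over their backs; the gripper's body (75 mm by 188 mm) begins 65 mm behind the grasp point.
Start: joints at [-1.319, 0.116, 1.442, -0, 1.584, -0.038], TCP at [0.193, -0.647, 0.219] pointing down, gripper open.
Joint ranges: [-2.83, 2.83], [-0.83, 2.19], [0.07, 2.5], [-1.14, 4.28], [0.01, 3], [-2.97, 2.97]. Speed limits (rad/s): [1.89, 1.89, 2.22, 3.14, 3.14, 3.14].

### API

Orientations are given as a rotation vector (axis times angle).
In Python, from workcell import observe, cams, manip gives the robot as it stands.
- The arm moves only by the tool step_arm, never from a script. Its argument "steps" is a list of rows, each an object of numbers: "claw": the gripper's target within -1 to 1 (shut at 1, half-way at 0, fully open at -1); "tx", "ty", "tz": the shift along the world's x, y, z in cm; "rx", "ry", "rz": the turn, a rotation vector about the world's x, y, z in rad. A call has 1 to 20 rows; each row shifts and turns the commanded pose from where the row before left it; what a row does not reach is not made up. A row lasts 1/8 s, in which the tool goes at most 62.5 mm and 10.7 degrees, less where a joint would pass 70% of its speed; a pose out of reach is approached as far as the arm can. A call is refused whole if a number of a shift passes 6.25 or a number of a turn 0.188, either way. A call with a gripper value outside its range is refused whole. The fingers move at their own pace and stop on an object; "squeeze" is the grip in N (left out, the last holds). Time passes only in rows, so rows that do not move let the fingers close. It gives the time, the measured TCP pose, the force and the opening at its end, in the units of the state.
- observe(): the state, without advancing time (a new reading comes with each control period).
- cams.capture(name): name is "scene" or "top" or "wrist"; returns the picture (400x640x3 uint8, red, green, blue); there is no depth.
- cams.camera_info(name): a dict with "mtx" (3x3 intrinsics, pixels), "dist_coeffs" ([k1, k2, p1, p2, k3] as OpenCV has them; the pictures are not rectified), "camera_from_world" (4x4, takes a point from world to camera coordinates); the wrist camera has in their place "T_tool_cam" (4x4, takes a point from camera to tool coordinates, whose origin is the TCP and whose axes are the tool frame's). Camera axes: x right, y down, z forward; pixel columns grow to the right and rows downward; lengths in m; the calibration is good to about 2 mm. A picture is of the moment at which its call begins: read the wrist's pose just before it. camera_info takes no time and is no camera call.
- manip.finish_job(): hands the job in, once; it reports no verdict.
The state is a dict: "time": time; "q": joint angles; "qvel": joint speeds; "tau": joint torques, N m; "eef_pos": TCP position; "tcp_rot": TCP orientation; "force": force on the tool from outside, world axes, zero at the start; "torque": the same for the moment, N m; "width": finger opening in m.
Only numpy, scipy, OpenCV 4.12 (cv2) and the standard library are available. Lean on these libraries where they do the work, as an engineer would, in place of code of your own. Each camera call takes 0.05 s, during which the arm holds its last target.

## Working session

There is one attempt and no reset: what is moved stays moved. The work goes in short steps, Python scripts to look and compute and a tool call to move; the robot and the scene stay as the last step left them, time stands still between calls to the robot, and variables do not carry over. Pictures are saved under pics/ and viewed, and the job is handed in when it is done.

Besides the shell and the picture viewer there is one more tool, called after "Call:" in YAML: its name, and indented under it one key for each argument. step_arm: Moves the arm, as the interface text tells. Its arguments: {"type":"object","properties":{"steps":{"type":"array"},"squeeze":{"type":"number"}},"required":["steps"]}

```bash
ls; mkdir -p pics; cat > h.py <<'E'
import numpy as np, cv2
from scipy.spatial.transform import Rotation as R
from workcell import observe, cams, manip
def cap(name,fn):
    s=observe(); im=cams.capture(name)
    cv2.imwrite('pics/'+fn,im[:,:,::-1]); return s,im
def camT(name,s=None):
    i=cams.camera_info(name)
    if 'camera_from_world' in i: T=np.array(i['camera_from_world'])
    else:
        W=np.eye(4); W[:3,:3]=R.from_rotvec(s['tcp_rot']).as_matrix(); W[:3,3]=s['eef_pos']
        T=np.linalg.inv(W@np.array(i['T_tool_cam']))
    return np.array(i['mtx']),np.array(i['dist_coeffs']),T
def ray(name,px,s=None):
    K,d,T=camT(name,s)
    u=cv2.undistortPoints(np.array(px,float).reshape(-1,1,2),K,d).reshape(-1,2)
    D=np.c_[u,np.ones(len(u))]@T[:3,:3]
    return -T[:3,:3].T@T[:3,3],D
def plane(name,px,z,s=None):
    o,D=ray(name,px,s); return o+D*((z-o[2])/D[:,2])[:,None]
def tri(rays):
    A=np.zeros((3,3));b=np.zeros(3)
    for o,d in rays:
        d=d/np.linalg.norm(d);P=np.eye(3)-np.outer(d,d);A+=P;b+=P@o
    x=np.linalg.solve(A,b)
    return x,[np.linalg.norm((np.eye(3)-np.outer(d/np.linalg.norm(d),d/np.linalg.norm(d)))@(x-o)) for o,d in rays]
def proj(name,P,s=None):
    K,d,T=camT(name,s)
    return cv2.projectPoints(np.array(P,float).reshape(-1,3),cv2.Rodrigues(T[:3,:3])[0],T[:3,3],K,d)[0].reshape(-1,2)
E
python3 - <<'E'
from h import *
s=observe();print(s)
for n in ('scene','top','wrist'):
    cap(n,n+'0.png'); K,d,T=camT(n,s); print(n,K.round(1).tolist(),d,(-T[:3,:3].T@T[:3,3]).round(3),T[2,:3].round(2))
E
```

```text
pics
{'time': 0.0, 'q': array([-1.31880313e+00,  1.16477922e-01,  1.44226917e+00, -1.45764750e-05,
        1.58400937e+00, -3.77970458e-02]), 'qvel': array([ 0.00078579, -0.00050648,  0.00088005,  0.00106787, -0.00058022,
        0.0022744 ]), 'tau': array([ 3.00195406e-04, -7.21261811e+01, -6.22611952e+01,  7.79863796e-02,
        2.38069484e-02, -1.00336320e-04]), 'eef_pos': array([ 0.1928187 , -0.64665443,  0.2179082 ]), 'tcp_rot': array([ 0.9938518 ,  1.33340458, -0.99265692]), 'force': array([ 0.67223744, -0.45487665,  0.15112047]), 'torque': array([0.00304035, 0.0253578 , 0.01372611]), 'width': 0.09322824671885287}
scene [[430.4, 0.0, 319.4], [0.0, 430.4, 205.2], [0.0, 0.0, 1.0]] [-0.02241482  0.          0.          0.          0.        ] [ 1.268 -0.319  0.771] [-0.75  0.32 -0.59]
top [[368.9, 0.0, 322.4], [0.0, 368.9, 198.7], [0.0, 0.0, 1.0]] [0.02244878 0.         0.         0.         0.        ] [0.464 0.012 1.122] [ 0.04  0.01 -1.  ]
wrist [[275.7, 0.0, 320.5], [0.0, 275.7, 202.4], [0.0, 0.0, 1.0]] [-0.04130813  0.          0.          0.          0.        ] [ 0.262 -0.625  0.386] [-0.25 -0.07 -0.97]
```

View pics/scene0.png

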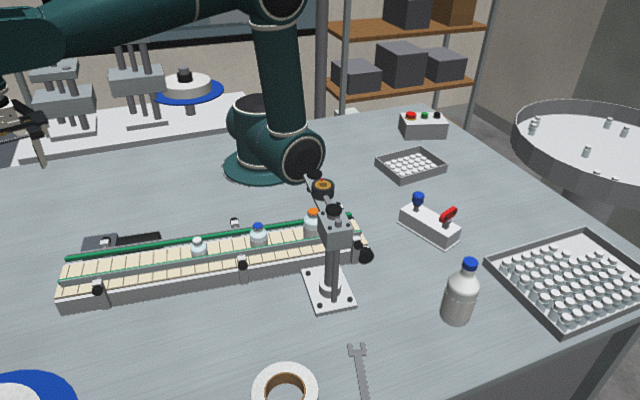

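View pics/top0.png

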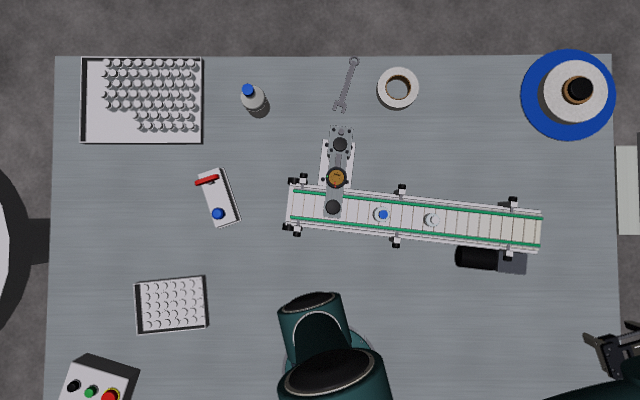

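View pics/wrist0.png

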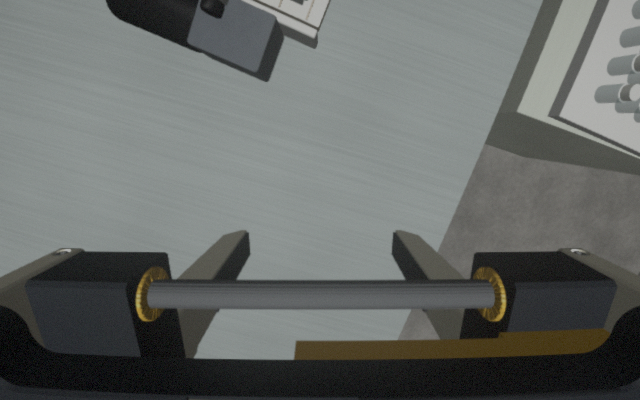

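The top view shows the key's red handle at about (207,181), the blue driver at (218,213), the press knob at (333,207) and the brass lock at (336,177). The blue and white vials stand at (383,214) and (431,219). In the scene view the orange (large) vial is under the foot at about (313,213).

```bash
cat >> h.py <<'E'
def blob(im,lo,hi,roi,n=1):
    hsv=cv2.cvtColor(im,cv2.COLOR_RGB2HSV); m=cv2.inRange(hsv,np.array(lo),np.array(hi))
    if lo[0]<0: m=cv2.inRange(hsv,np.array([0]+lo[1:]),np.array(hi))|cv2.inRange(hsv,np.array([180+lo[0]]+lo[1:]),np.array([180]+hi[1:]))
    x0,y0,x1,y1=roi; k=np.zeros_like(m);k[y0:y1,x0:x1]=m[y0:y1,x0:x1]
    c,_=cv2.findContours(k,cv2.RETR_EXTERNAL,cv2.CHAIN_APPROX_NONE)
    return sorted(c,key=cv2.contourArea)[-n:][::-1]
def cen(c):
    M=cv2.moments(c); return np.array([M['m10'],M['m01']])/M['m00']
E
python3 - <<'E'
from h import *
t=cv2.imread('pics/top0.png')[:,:,::-1].copy(); s=cv2.imread('pics/scene0.png')[:,:,::-1].copy()
red=blob(t,[-8,120,60],[8,255,255],(180,160,245,235))[0]; rs=blob(s,[-8,120,60],[8,255,255],(395,180,480,250))[0]
print('red',cen(red),cv2.minAreaRect(red),cen(rs),cv2.boundingRect(rs))
bl=blob(t,[105,120,60],[125,255,255],(180,160,245,235))[0]; bs=blob(s,[105,120,60],[125,255,255],(395,180,480,250))[0]
def T(a,b):
    o,d=ray('top',a);p,e=ray('scene',b); return tri([(o,d[0]),(p,e[0])])
print('key',T(cen(red),cen(rs)),'drv',cen(bl),cen(bs),T(cen(bl),cen(bs)))
br=blob(t,[10,100,60],[28,255,255],(315,160,355,195))[0]; b2=blob(s,[10,100,60],[28,255,255],(305,170,340,205))[0]
print('brass',cv2.minEnclosingCircle(br),cv2.minEnclosingCircle(b2),T(cen(br),cen(b2)), plane('top',cen(br),.265))
for z in (.253,): print('knob', plane('top',[333,207],z))
a=cv2.resize(t[150:240,170:260],None,fx=6,fy=6,interpolation=cv2.INTER_CUBIC); cv2.imwrite('pics/c1.png',a[:,:,::-1])
a=cv2.resize(t[120:250,280:400],None,fx=4.5,fy=4.5,interpolation=cv2.INTER_CUBIC); cv2.imwrite('pics/c2.png',a[:,:,::-1])
a=cv2.resize(s[160:320,260:480],None,fx=3.6,fy=3.6,interpolation=cv2.INTER_CUBIC); cv2.imwrite('pics/c3.png',a[:,:,::-1])
E
```

```text
red [205.70883534 179.19879518] ((206.06436157226562, 178.8564453125), (5.028433799743652, 24.341184616088867), 69.14553833007812) [447.4296875 213.984375 ] (440, 206, 17, 17)
key (array([0.56207522, 0.34755581, 0.09321025]), [np.float64(0.0005533525759276613), np.float64(0.000553352575927619)]) drv [217.05871212 213.13068182] [417.86178862 197.57235772] (array([0.46760774, 0.31564749, 0.09174031]), [np.float64(0.0002026066624047121), np.float64(0.0002026066624046427)])
brass ((336.0, 176.84616088867188), 7.929143905639648) ((322.5, 184.0), 7.762187480926514) (array([ 0.55247919, -0.01137558,  0.26244634]), [np.float64(0.000378381201989169), np.float64(0.00037838120198924055)]) [[ 0.55206859 -0.01165322  0.265     ]]
knob [[ 0.48170384 -0.00499398  0.253     ]]
```

View pics/c1.png

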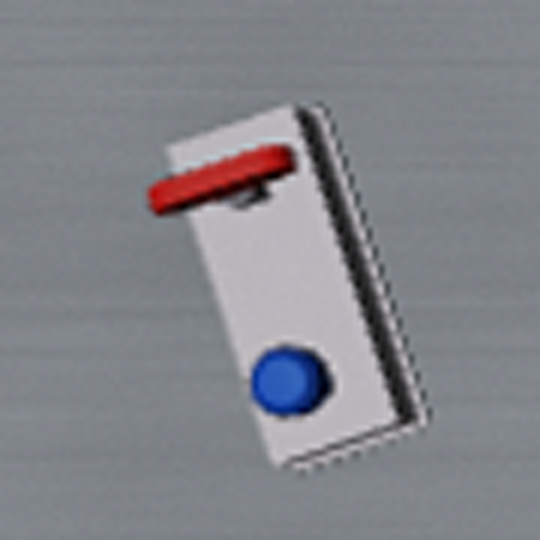

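View pics/c2.png

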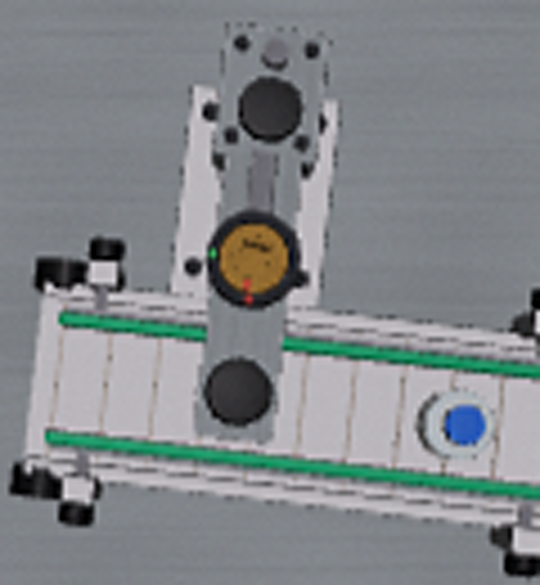

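View pics/c3.png

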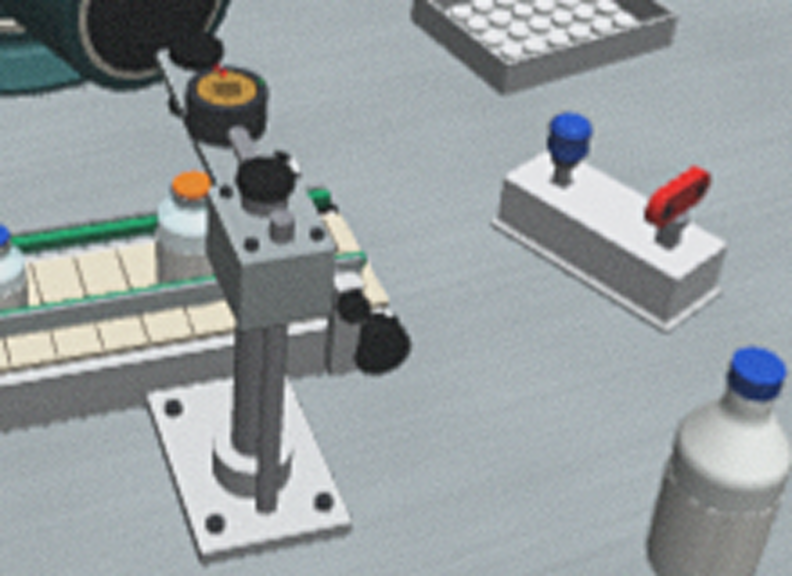

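```bash
python3 - <<'E'
from h import *
s=observe();M=R.from_rotvec(s['tcp_rot']).as_matrix();print(M.round(3))
print(np.array(cams.camera_info('wrist')['T_tool_cam']).round(3))
t=cv2.imread('pics/top0.png')[:,:,::-1].copy(); sc=cv2.imread('pics/scene0.png')[:,:,::-1].copy()
red=blob(t,[-8,120,60],[8,255,255],(180,160,245,235))[0]
r=cv2.minAreaRect(red);b=cv2.boxPoints(r);e=sorted([(b[0]+b[1],b[2]+b[3]),(b[1]+b[2],b[3]+b[0])],key=lambda p:np.linalg.norm(p[0]-p[1]))[1]
P=plane('top',np.array(e)/2,.1);print('key long',P,np.degrees(np.arctan2(*(P[1]-P[0])[[1,0]])))
# orange cap
o=blob(sc,[8,150,120],[18,255,255],(295,200,330,230))[0];print(cen(o),plane('scene',cen(o),.142))
bb=blob(t,[105,120,60],[125,255,255],(360,200,400,230))[0];bs=blob(sc,[105,120,60],[125,255,255],(240,215,275,240))[0]
print('mid',plane('top',cen(bb),.122),plane('scene',cen(bs),.122))
# knob dark
g=cv2.cvtColor(t,cv2.COLOR_RGB2GRAY);k=np.zeros_like(g);k[195:220,320:346]=(g[195:220,320:346]<70)*255
c=max(cv2.findContours(k,0,1)[0],key=cv2.contourArea);print(cv2.minEnclosingCircle(c),cen(c),plane('top',cen(c),.253))
E
```

```text
[[-0.     0.958  0.286]
 [ 0.001  0.286 -0.958]
 [-1.     0.    -0.001]]
[[ 0.001 -0.261  0.965 -0.168]
 [-0.001 -0.965 -0.261  0.073]
 [ 1.    -0.    -0.002 -0.001]
 [ 0.     0.     0.     1.   ]]
key long [[0.57479552 0.3134584  0.1       ]
 [0.55053504 0.37624019 0.1       ]] 111.12779917589852
[312.91304348 210.82246377] [[ 0.4854152  -0.00514169  0.142     ]]
mid [[ 0.46553838 -0.14236991  0.122     ]] [[ 0.46697781 -0.14162921  0.122     ]]
((332.441162109375, 206.7058868408203), 7.591822624206543) [332.51554126 206.73419078] [[ 0.48232784 -0.00385362  0.253     ]]
```

The orange (large) vial is under the foot: its cap projects to (0.485,-0.005), against the knob at (0.482,-0.004). The arm's yaw is about -0.11 rad. Next I move above the knob with the gripper shut.

Call:
step_arm:
  steps:
    - {"claw": 1, "tz": 3}
    - {"claw": 1, "tx": 2.2, "ty": 4.95, "tz": 1.0, "rz": -0.03}
    - {"claw": 1, "tx": 2.2, "ty": 4.95, "tz": 1.0, "rz": -0.03}
    - {"claw": 1, "tx": 2.2, "ty": 4.95, "tz": 1.0, "rz": -0.03}
    - {"claw": 1, "tx": 2.2, "ty": 4.95, "tz": 1.0, "rz": -0.03}
    - {"claw": 1, "tx": 2.2, "ty": 4.95, "tz": 1.0, "rz": -0.03}
    - {"claw": 1, "tx": 2.2, "ty": 4.95, "tz": 1.0, "rz": -0.03}
    - {"claw": 1, "tx": 2.2, "ty": 4.95, "rz": -0.03}
    - {"claw": 1, "tx": 2.2, "ty": 4.95, "rz": -0.03}
    - {"claw": 1, "tx": 2.2, "ty": 4.95, "rz": -0.03}
    - {"claw": 1, "tx": 2.2, "ty": 4.95, "rz": -0.03}
    - {"claw": 1, "tx": 2.2, "ty": 4.95, "rz": -0.03}
    - {"claw": 1, "tx": 2.2, "ty": 4.95, "rz": -0.03}
    - {"claw": 1, "tx": 2.2, "ty": 4.95, "rz": -0.03}
    - {"claw": 1}

```text
invalid input
```

```bash
python3 - <<'E'
from h import *
s,im=cap('wrist','w1.png');print(s['time'],s['eef_pos'],s['q'],s['width'],s['force'])
M=R.from_rotvec(s['tcp_rot']).as_matrix();print('yaw',np.arctan2(M[1,2],M[0,2]))
print(proj('wrist',[[.482,-.004,.253],[.552,-.0115,.265]],s))
E
```

```text
0.15 [ 0.19284707 -0.64670505  0.21809502] [-1.31878869e+00  1.16371595e-01  1.44208378e+00  2.35158759e-06
  1.58402502e+00 -3.78038362e-02] 0.09249009679976822 [ 1.04410597 -1.10462691  0.30469598]
yaw -1.280984810755528
[[1.11533759e+05 8.57109679e+04]
 [6.61875745e+12 6.14211237e+12]]
```

View pics/w1.png

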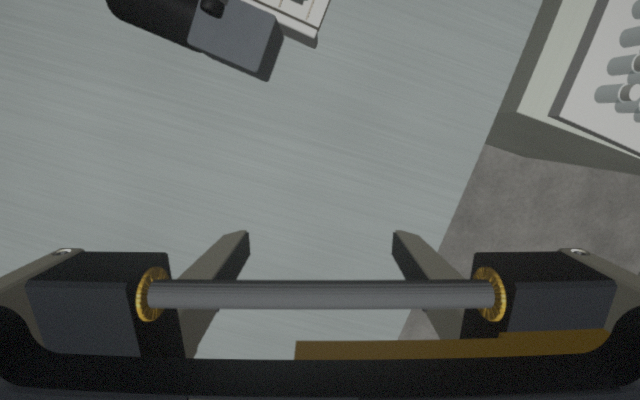

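The call was refused and nothing moved: the wrist view is unchanged, with only the conveyor's motor at the top. I'll try again with every field in the rows.

Call:
step_arm:
  steps:
    - {"claw": 1, "tx": 0, "ty": 0, "tz": 3, "rx": 0, "ry": 0, "rz": 0}
  squeeze: 20

```text
time: 0.32
eef_pos: [0.1927, -0.6461, 0.2463]
tcp_rot: [0.996, 1.336, -0.991]
force: [-0.1, -0.0, -0.0]
width: 0.0867
```

Call:
step_arm:
  steps:
    - {"claw": 1, "tx": 2.2, "ty": 4.95, "tz": 1.0, "rx": 0, "ry": 0, "rz": -0.03}
    - {"claw": 1, "tx": 2.2, "ty": 4.95, "tz": 1.0, "rx": 0, "ry": 0, "rz": -0.03}
    - {"claw": 1, "tx": 2.2, "ty": 4.95, "tz": 1.0, "rx": 0, "ry": 0, "rz": -0.03}
    - {"claw": 1, "tx": 2.2, "ty": 4.95, "tz": 1.0, "rx": 0, "ry": 0, "rz": -0.03}
    - {"claw": 1, "tx": 2.2, "ty": 4.95, "tz": 1.0, "rx": 0, "ry": 0, "rz": -0.03}
    - {"claw": 1, "tx": 2.2, "ty": 4.95, "tz": 1.0, "rx": 0, "ry": 0, "rz": -0.03}
    - {"claw": 1, "tx": 2.2, "ty": 4.95, "tz": 0, "rx": 0, "ry": 0, "rz": -0.03}
    - {"claw": 1, "tx": 2.2, "ty": 4.95, "tz": 0, "rx": 0, "ry": 0, "rz": -0.03}
    - {"claw": 1, "tx": 2.2, "ty": 4.95, "tz": 0, "rx": 0, "ry": 0, "rz": -0.03}
    - {"claw": 1, "tx": 2.2, "ty": 4.95, "tz": 0, "rx": 0, "ry": 0, "rz": -0.03}
    - {"claw": 1, "tx": 2.2, "ty": 4.95, "tz": 0, "rx": 0, "ry": 0, "rz": -0.03}
    - {"claw": 1, "tx": 2.2, "ty": 4.95, "tz": 0, "rx": 0, "ry": 0, "rz": -0.03}
    - {"claw": 1, "tx": 2.2, "ty": 4.95, "tz": 0, "rx": 0, "ry": 0, "rz": -0.03}
    - {"claw": 1, "tx": 0, "ty": 0, "tz": 0, "rx": 0, "ry": 0, "rz": 0}

```text
time: 2.08
eef_pos: [0.4795, -0.0006, 0.3081]
tcp_rot: [1.28, 1.163, -1.28]
force: [0.5, -0.2, -0.3]
width: 0.0006
```

```bash
python3 - <<'E'
from h import *
s,im=cap('wrist','w2.png');print(s['time'],s['eef_pos'],s['q'],s['width'],s['force'])
M=R.from_rotvec(s['tcp_rot']).as_matrix();print('yaw',np.arctan2(M[1,2],M[0,2]))
print(proj('wrist',[[.482,-.004,.253],[.552,-.0115,.265]],s))
E
```

```text
2.075 [ 0.47949084 -0.00059033  0.30812703] [-5.47071865e-02 -3.21930483e-01  1.70338924e+00  4.34716722e-04
  1.76106230e+00  1.61246314e+00] 0.0005654211715299465 [ 0.50430084 -0.19916061 -0.32636826]
yaw -1.6670884950381244
[[325.77918691 212.61164065]
 [327.4352909  126.56964067]]
```

View pics/w2.png

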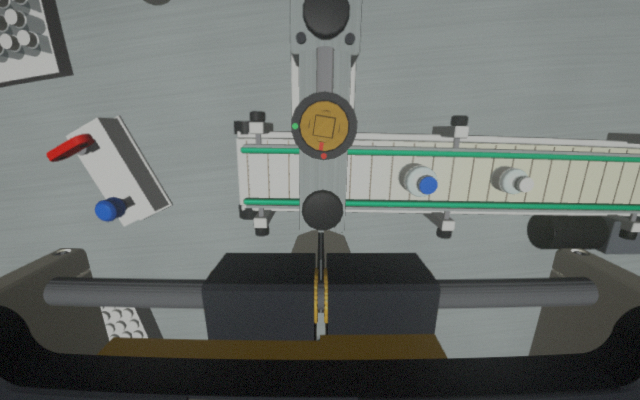

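The wrist view shows the knob at (322,210) and the brass lock at (324,126) with its square socket slightly turned. The key and driver are at the left.

```bash
python3 - <<'E'
from h import *
import pickle
s=observe(); im=cv2.imread('pics/w2.png')[:,:,::-1].copy()
br=blob(im,[10,80,60],[30,255,255],(285,85,365,165))[0]; e=cv2.fitEllipse(cv2.convexHull(br));print('brass',e,cen(br))
c=np.array(e[0]); 
t=cv2.imread('pics/top0.png')[:,:,::-1].copy(); b2=blob(t,[10,100,60],[28,255,255],(315,160,355,195))[0]
o,d=ray('wrist',c,s);p,f=ray('top',cv2.fitEllipse(cv2.convexHull(b2))[0]);print('tri wrist/top',tri([(o,d[0]),(p,f[0])]))
print('lock@.265',plane('wrist',c,.265,s))
g=cv2.cvtColor(im,cv2.COLOR_RGB2GRAY);k=np.zeros_like(g);k[185:235,295:350]=(g[185:235,295:350]<45)*255
cc=max(cv2.findContours(k,0,1)[0],key=cv2.contourArea);e2=cv2.fitEllipse(cv2.convexHull(cc));print(e2,plane('wrist',e2[0],.253,s))
a=cv2.resize(im[80:245,270:380],None,fx=3.6,fy=3.6,interpolation=cv2.INTER_CUBIC)
a2=cv2.resize(im[95:155,290:358],None,fx=8,fy=8,interpolation=cv2.INTER_CUBIC)
cv2.imwrite('pics/c5.png',a2[:,:,::-1])
E
```

```text
brass ((323.7718811035156, 125.53253173828125), (48.71416473388672, 50.548912048339844), 1.2650165557861328) [323.82071604 125.07123987]
tri wrist/top (array([ 0.55250132, -0.01117621,  0.25617479]), [np.float64(0.0006002645987918416), np.float64(0.000600264598791829)])
lock@.265 [[ 0.55254579 -0.01048898  0.265     ]]Traceback (most recent call last):
  File "<stdin>", line 10, in <module>
cv2.error: OpenCV(4.12.0) /io/opencv/modules/imgproc/src/shapedescr.cpp:361: error: (-201:Incorrect size of input array) There should be at least 5 points to fit the ellipse in function 'fitEllipseNoDirect'
```

```bash
python3 - <<'E'
from h import *
s=observe(); im=cv2.imread('pics/w2.png')[:,:,::-1].copy()
print('knob',plane('wrist',[322,210],.253,s))
a2=cv2.resize(im[95:245,285:363],None,fx=4,fy=4,interpolation=cv2.INTER_CUBIC)
a3=cv2.resize(im[105:147,303:345],None,fx=12,fy=12,interpolation=cv2.INTER_CUBIC)
cv2.imwrite('pics/c5.png',a2[:,:,::-1]);cv2.imwrite('pics/c6.png',a3[:,:,::-1])
E
```

```text
knob [[ 0.48410998 -0.00259128  0.253     ]]
```

View pics/c5.png

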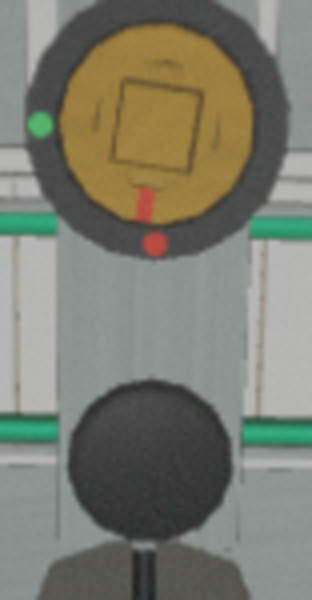

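View pics/c6.png

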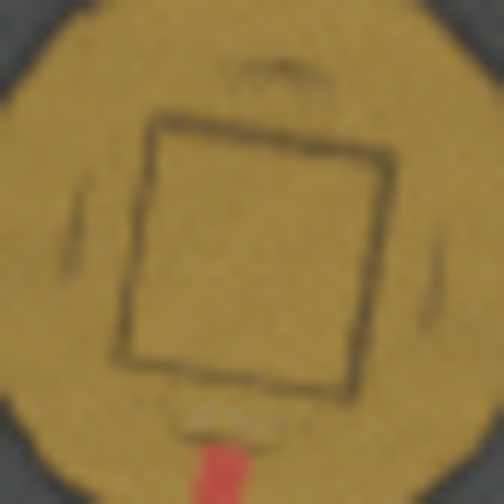

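Call:
step_arm:
  steps:
    - {"claw": 1, "tx": 0.35, "ty": -0.25, "tz": -2, "rx": 0, "ry": 0, "rz": 0}
    - {"claw": 1, "tx": 0, "ty": 0, "tz": -2, "rx": 0, "ry": 0, "rz": 0}
    - {"claw": 1, "tx": 0, "ty": 0, "tz": -1, "rx": 0, "ry": 0, "rz": 0}
    - {"claw": 1, "tx": 0, "ty": 0, "tz": -0.3, "rx": 0, "ry": 0, "rz": 0}
    - {"claw": 1, "tx": 0, "ty": 0, "tz": -0.3, "rx": 0, "ry": 0, "rz": 0}
    - {"claw": 1, "tx": 0, "ty": 0, "tz": -0.3, "rx": 0, "ry": 0, "rz": 0}

```text
time: 2.88
eef_pos: [0.4825, -0.0059, 0.2501]
tcp_rot: [1.283, 1.159, -1.282]
force: [-0.2, -0.5, 4.4]
width: 0.0008
```

```bash
python3 - <<'E'
from h import *
s=dict(eef_pos=[ 0.47949084,-0.00059033,0.30812703],tcp_rot=[1.28, 1.163, -1.28])
c=np.array([(152,118),(393,155),(350,402),(118,360)],float); px=np.array([303,105])+(c+.5)/12-.5
P=plane('wrist',px,.265,s);print(P.mean(0));
for i in range(4):
    d=P[(i+1)%4]-P[i];print(np.linalg.norm(d),np.degrees(np.arctan2(d[1],d[0])))
E
```

```text
[ 0.55255842 -0.00873145  0.265     ]
0.014908315712894282 -103.94414980981657
0.015025409698639858 164.90096980517342
0.014662068408695593 74.41443531714006
0.014602462239890646 -14.142591950616593
```

Contact with the knob at z about 0.250, force 4.4 N. Pressing down most of the way.

Call:
step_arm:
  steps:
    - {"claw": 1, "tx": 0, "ty": 0, "tz": -0.5, "rx": 0, "ry": 0, "rz": 0}
    - {"claw": 1, "tx": 0, "ty": 0, "tz": -0.5, "rx": 0, "ry": 0, "rz": 0}
    - {"claw": 1, "tx": 0, "ty": 0, "tz": -0.5, "rx": 0, "ry": 0, "rz": 0}
    - {"claw": 1, "tx": 0, "ty": 0, "tz": -0.5, "rx": 0, "ry": 0, "rz": 0}
    - {"claw": 1, "tx": 0, "ty": 0, "tz": -0.5, "rx": 0, "ry": 0, "rz": 0}
    - {"claw": 1, "tx": 0, "ty": 0, "tz": -0.5, "rx": 0, "ry": 0, "rz": 0}
    - {"claw": 1, "tx": 0, "ty": 0, "tz": -0.5, "rx": 0, "ry": 0, "rz": 0}
    - {"claw": 1, "tx": 0, "ty": 0, "tz": -0.5, "rx": 0, "ry": 0, "rz": 0}
    - {"claw": 1, "tx": 0, "ty": 0, "tz": -0.5, "rx": 0, "ry": 0, "rz": 0}
    - {"claw": 1, "tx": 0, "ty": 0, "tz": -0.3, "rx": 0, "ry": 0, "rz": 0}
    - {"claw": 1, "tx": 0, "ty": 0, "tz": 0, "rx": 0, "ry": 0, "rz": 0}

```text
time: 4.25
eef_pos: [0.482, -0.0057, 0.201]
tcp_rot: [1.282, 1.162, -1.283]
force: [0.2, 0.3, -0.5]
width: 0.0008
```

Call:
step_arm:
  steps:
    - {"claw": 1, "tx": 0, "ty": 0, "tz": -0.2, "rx": 0, "ry": 0, "rz": 0}
    - {"claw": 1, "tx": 0, "ty": 0, "tz": -0.2, "rx": 0, "ry": 0, "rz": 0}
    - {"claw": 1, "tx": 0, "ty": 0, "tz": -0.2, "rx": 0, "ry": 0, "rz": 0}

```text
time: 4.62
eef_pos: [0.4822, -0.0058, 0.1955]
tcp_rot: [1.283, 1.16, -1.283]
force: [-3.4, 0.0, 4.3]
width: 0.0006
```

Call:
step_arm:
  steps:
    - {"claw": 1, "tx": 0, "ty": 0, "tz": -0.1, "rx": 0, "ry": 0, "rz": 0}
    - {"claw": 1, "tx": 0, "ty": 0, "tz": -0.1, "rx": 0, "ry": 0, "rz": 0}

```text
time: 4.88
eef_pos: [0.4824, -0.0058, 0.1936]
tcp_rot: [1.283, 1.16, -1.283]
force: [-2.6, 0.8, 3.7]
width: 0.0003
```

Call:
step_arm:
  steps:
    - {"claw": 1, "tx": 0, "ty": 0, "tz": -0.1, "rx": 0, "ry": 0, "rz": 0}
    - {"claw": 1, "tx": 0, "ty": 0, "tz": -0.1, "rx": 0, "ry": 0, "rz": 0}

```text
time: 5.12
eef_pos: [0.4824, -0.0058, 0.1916]
tcp_rot: [1.283, 1.16, -1.283]
force: [-2.5, 1.2, 4.6]
width: 0.0004
```

Call:
step_arm:
  steps:
    - {"claw": 1, "tx": 0, "ty": 0, "tz": -0.1, "rx": 0, "ry": 0, "rz": 0}

```text
time: 5.25
eef_pos: [0.4824, -0.0059, 0.1906]
tcp_rot: [1.283, 1.16, -1.283]
force: [-3.7, 1.4, 3.8]
width: 0.0003
```

Call:
step_arm:
  steps:
    - {"claw": 1, "tx": 0, "ty": 0, "tz": -0.1, "rx": 0, "ry": 0, "rz": 0}

```text
time: 5.38
eef_pos: [0.4824, -0.0059, 0.1902]
tcp_rot: [1.283, 1.16, -1.282]
force: [-6.8, 2.0, 15.8]
width: 0.0007
```

The force jumped from 4 N to 16 N at z=0.190, which is the expected height, so the foot has reached the cap. Backing off and checking.

Call:
step_arm:
  steps:
    - {"claw": 1, "tx": 0, "ty": 0, "tz": 0, "rx": 0, "ry": 0, "rz": 0}
    - {"claw": 1, "tx": 0, "ty": 0, "tz": 1, "rx": 0, "ry": 0, "rz": 0}
    - {"claw": 1, "tx": 0, "ty": 0, "tz": 4, "rx": 0, "ry": 0, "rz": 0}
    - {"claw": 1, "tx": 0, "ty": 0, "tz": 4, "rx": 0, "ry": 0, "rz": 0}
    - {"claw": 1, "tx": 0, "ty": 0, "tz": 0, "rx": 0, "ry": 0, "rz": 0}
    - {"claw": 1, "tx": 0, "ty": 0, "tz": 0, "rx": 0, "ry": 0, "rz": 0}

```text
time: 6.12
eef_pos: [0.4824, -0.0059, 0.279]
tcp_rot: [1.282, 1.16, -1.283]
force: [-0.0, 0.7, -0.2]
width: 0.0002
```

```bash
python3 - <<'E'
from h import *
import json
s,im=cap('wrist','w3.png');print(s['time'],s['eef_pos'],s['tcp_rot'],s['force'],s['qvel'].round(3)); 
json.dump({k:list(s[k]) for k in('eef_pos','tcp_rot')},open('s3.json','w'))
br=blob(im,[10,80,60],[30,255,255],(270,70,375,185))[0]; e=cv2.fitEllipse(cv2.convexHull(br));print(e,plane('wrist',e[0],.202,s))
x,y=map(int,e[0]);print(x,y)
cv2.imwrite('pics/c7.png',cv2.resize(im[y-22:y+22,x-22:x+22],None,fx=12,fy=12,interpolation=cv2.INTER_CUBIC)[:,:,::-1])
s2,sc=cap('scene','s3.png');cv2.imwrite('pics/c8.png',cv2.resize(sc[160:300,250:400],None,fx=4,fy=4,interpolation=cv2.INTER_CUBIC)[:,:,::-1])
E
```

```text
6.125 [ 0.48237289 -0.00592756  0.27898038] [ 1.28240702  1.16036507 -1.28309112] [-0.00323569  0.66986223 -0.20531008] [ 0.002  0.004  0.017  0.002 -0.     0.001]
((317.1123046875, 130.0421905517578), (42.22986602783203, 43.57793045043945), 175.99436950683594) [[ 0.55293364 -0.00881757  0.202     ]]
317 130
```

View pics/w3.png

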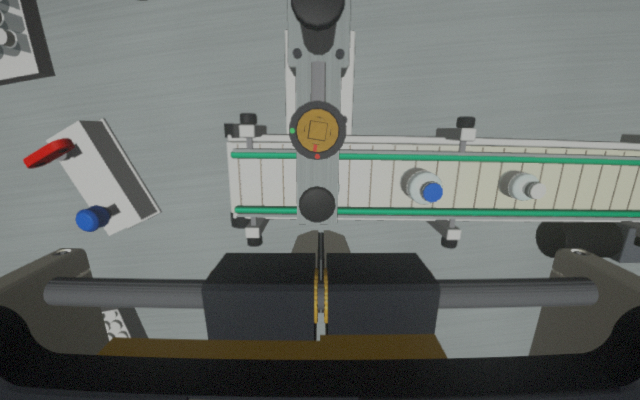

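View pics/c7.png

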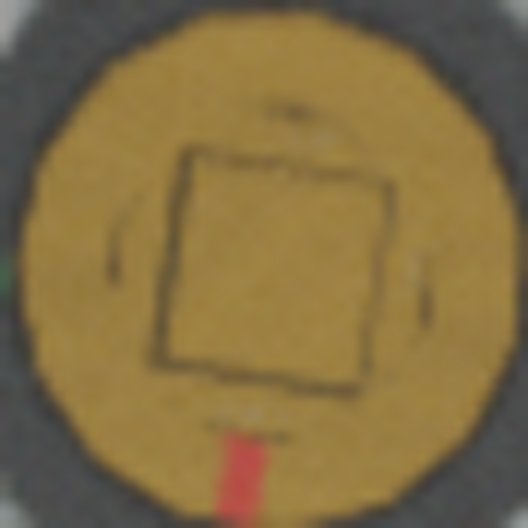

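View pics/c8.png

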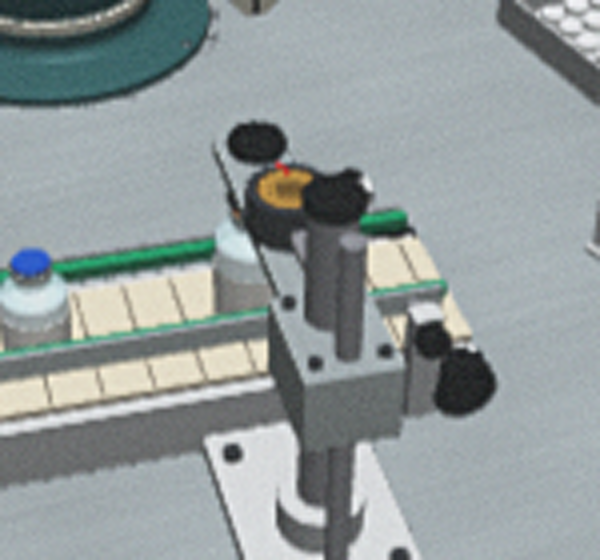

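The carriage is down: in the scene crop the arm rests on the large vial's cap, and the wrist view has the lock at (317,130). Moving over the key and turning the jaws across its handle (yaw 0.37).

Call:
step_arm:
  steps:
    - {"claw": -0.3, "tx": 0.75, "ty": 3.2, "tz": 0.5, "rx": 0, "ry": 0, "rz": 0.185}
    - {"claw": -0.3, "tx": 0.75, "ty": 3.2, "tz": 0, "rx": 0, "ry": 0, "rz": 0.185}
    - {"claw": -0.3, "tx": 0.75, "ty": 3.2, "tz": 0, "rx": 0, "ry": 0, "rz": 0.185}
    - {"claw": -0.3, "tx": 0.75, "ty": 3.2, "tz": 0, "rx": 0, "ry": 0, "rz": 0.185}
    - {"claw": -0.3, "tx": 0.75, "ty": 3.2, "tz": 0, "rx": 0, "ry": 0, "rz": 0.185}
    - {"claw": -0.3, "tx": 0.75, "ty": 3.2, "tz": 0, "rx": 0, "ry": 0, "rz": 0.185}
    - {"claw": -0.3, "tx": 0.75, "ty": 3.2, "tz": 0, "rx": 0, "ry": 0, "rz": 0.185}
    - {"claw": -0.3, "tx": 0.75, "ty": 3.2, "tz": 0, "rx": 0, "ry": 0, "rz": 0.185}
    - {"claw": -0.3, "tx": 0.75, "ty": 3.2, "tz": -2, "rx": 0, "ry": 0, "rz": 0.185}
    - {"claw": -0.3, "tx": 0.75, "ty": 3.2, "tz": -3, "rx": 0, "ry": 0, "rz": 0.185}
    - {"claw": -0.3, "tx": 0.75, "ty": 3.2, "tz": -3, "rx": 0, "ry": 0, "rz": 0.185}
    - {"claw": -0.3, "tx": 0, "ty": 0, "tz": 0, "rx": 0, "ry": 0, "rz": 0}
    - {"claw": -0.3, "tx": 0, "ty": 0, "tz": 0, "rx": 0, "ry": 0, "rz": 0}

```text
time: 7.85
eef_pos: [0.5648, 0.3457, 0.2048]
tcp_rot: [-0.284, 1.552, 0.284]
force: [0.1, -0.5, -0.3]
width: 0.0606
```

```bash
python3 - <<'E'
from h import *
import json
s,im=cap('wrist','w4.png');print(s['time'],s['eef_pos'],s['q'],s['width'],abs(s['qvel']).max())
json.dump({k:list(s[k]) for k in('eef_pos','tcp_rot')},open('s4.json','w'))
M=R.from_rotvec(s['tcp_rot']).as_matrix();print('yaw',np.arctan2(M[1,2],M[0,2]))
print(proj('wrist',[[.562,.3476,.106],[.562,.3476,.091]],s))
E
```

```text
7.85 [0.56484475 0.34574753 0.2047764 ] [ 5.10853516e-01  9.26016333e-02  1.48916049e+00 -1.98189252e-04
  1.56017806e+00  1.49140479e-01] 0.06064220001939104 0.019635861341673607
yaw 0.3617151364910172
[[318.07100148 201.1020525 ]
 [318.19016764 197.46872623]]
```

View pics/w4.png

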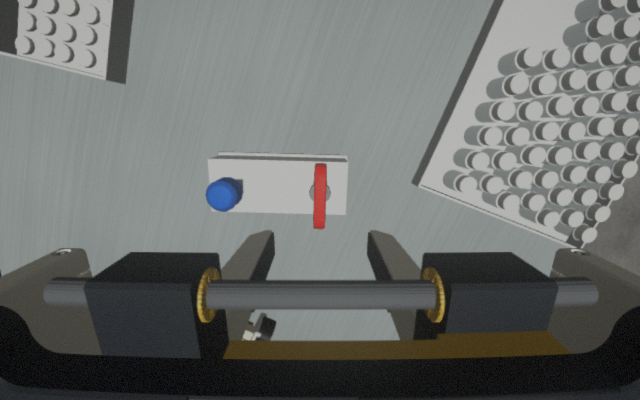

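The wrist view shows the red handle upright at (320,196), between the two fingers, and the driver at (222,195).

```bash
python3 - <<'E'
from h import *
import json
s=json.load(open('s4.json'));im=cv2.imread('pics/w4.png')[:,:,::-1].copy()
r=blob(im,[-8,120,60],[8,255,255],(290,150,350,240))[0];print(cv2.minAreaRect(r),cen(r),cv2.boundingRect(r))
c=cen(r);print('z.1',plane('wrist',c,.1,s))
o,d=ray('wrist',c,s);p,f=ray('top',[205.7,179.2]);q,g=ray('scene',[447.4,214.0]);print(tri([(o,d[0]),(p,f[0])]),tri([(o,d[0]),(q,g[0])]),tri([(o,d[0]),(p,f[0]),(q,g[0])]))
vx,vy,x0,y0=cv2.fitLine(r,cv2.DIST_L2,0,.01,.01).ravel();P=plane('wrist',[[x0-vx*25,y0-vy*25],[x0+vx*25,y0+vy*25]],.1,s);dd=P[1]-P[0];print(np.degrees(np.arctan2(dd[1],dd[0])))
b=blob(im,[105,120,60],[125,255,255],(190,160,250,230))[0];print('drv',plane('wrist',cen(b),.1,s))
E
```

```text
((319.5, 196.0), (64.0, 11.0), 90.0) [319.46914537 195.71908082] (314, 164, 12, 65)
z.1 [[0.56185079 0.3519091  0.1       ]]
(array([0.56274412, 0.34942374, 0.08913424]), [np.float64(1.9890009604842064e-06), np.float64(1.9890009602856572e-06)]) (array([0.56156668, 0.34907527, 0.09170489]), [np.float64(0.001340170367343673), np.float64(0.0013401703673435908)]) (array([0.56196271, 0.3488187 , 0.09183575]), [np.float64(0.0013260797569281547), np.float64(0.0005882264027102092), np.float64(0.001450637095136576)])
109.20707371636341
drv [[0.46773202 0.31705903 0.1       ]]
```

Call:
step_arm:
  steps:
    - {"claw": -0.3, "tx": -0.28, "ty": 0.42, "tz": -3, "rx": 0, "ry": 0, "rz": -0.02}
    - {"claw": -0.3, "tx": 0, "ty": 0, "tz": -4, "rx": 0, "ry": 0, "rz": 0}
    - {"claw": -0.3, "tx": 0, "ty": 0, "tz": -3, "rx": 0, "ry": 0, "rz": 0}
    - {"claw": -0.3, "tx": 0, "ty": 0, "tz": -1.4, "rx": 0, "ry": 0, "rz": 0}
    - {"claw": -0.3, "tx": 0, "ty": 0, "tz": -1, "rx": 0, "ry": 0, "rz": 0}
    - {"claw": -0.3, "tx": 0, "ty": 0, "tz": 0, "rx": 0, "ry": 0, "rz": 0}

```text
time: 8.65
eef_pos: [0.5623, 0.3502, 0.0811]
tcp_rot: [-0.269, 1.554, 0.27]
force: [-0.6, -0.2, -1.2]
width: 0.0601
```

```bash
python3 - <<'E'
from h import *
s,im=cap('wrist','w5.png');print(s['time'],s['eef_pos'],s['width'],s['force'])
E
```

```text
8.65 [0.56228154 0.35024485 0.08112613] 0.06007588062525299 [-0.60199783 -0.21229168 -1.15967782]
```

View pics/w5.png

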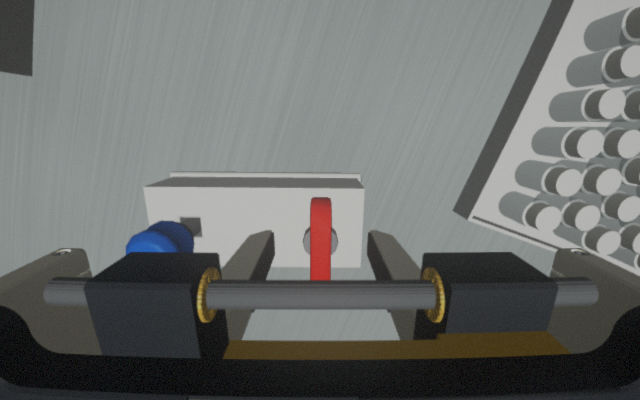

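```bash
python3 - <<'E'
from h import *
s=observe();im=cv2.imread('pics/w5.png')
print(proj('wrist',[[.4677,.3165,.106],[.4677,.3165,.075],[.4677,.3165,.05]],s))
s2,sc=cap('scene','s5.png');a=cv2.resize(sc[150:270,370:500],None,fx=4.5,fy=4.5,interpolation=cv2.INTER_CUBIC)
b=cv2.resize(im[160:290,110:400],None,fx=2.7,fy=2.7)
cv2.imwrite('pics/c9.png',a[:,:,::-1]);cv2.imwrite('pics/c10.png',b)
E
```

```text
[[147.17352088 259.80908651]
 [173.87553246 239.27793001]
 [190.15694003 226.81149029]]
```

View pics/c9.png

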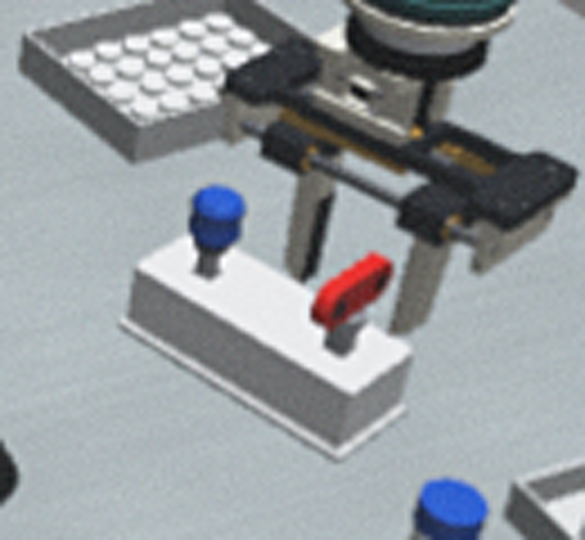

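View pics/c10.png

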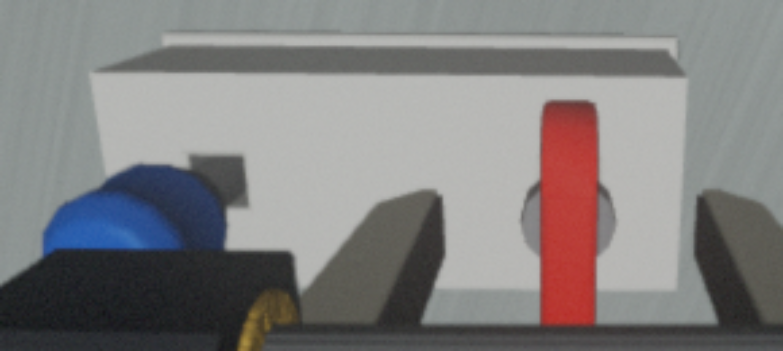

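The driver is undisturbed (the offset is parallax, as its projection at (147,260) confirms) and the handle sits centred between the fingers. Gripping now.

Call:
step_arm:
  steps:
    - {"claw": 1, "tx": 0, "ty": 0, "tz": 0, "rx": 0, "ry": 0, "rz": 0}
    - {"claw": 1, "tx": 0, "ty": 0, "tz": 0, "rx": 0, "ry": 0, "rz": 0}
    - {"claw": 1, "tx": 0, "ty": 0, "tz": 0, "rx": 0, "ry": 0, "rz": 0}
    - {"claw": 1, "tx": 0, "ty": 0, "tz": 0, "rx": 0, "ry": 0, "rz": 0}
    - {"claw": 1, "tx": 0, "ty": 0, "tz": 0, "rx": 0, "ry": 0, "rz": 0}
  squeeze: 50

```text
time: 9.38
eef_pos: [0.5621, 0.3503, 0.0806]
tcp_rot: [-0.27, 1.554, 0.27]
force: [-1.0, 0.4, -0.3]
width: 0.0149
```

Call:
step_arm:
  steps:
    - {"claw": 1, "tx": 0, "ty": 0, "tz": 1, "rx": 0, "ry": 0, "rz": 0}
    - {"claw": 1, "tx": 0, "ty": 0, "tz": 2, "rx": 0, "ry": 0, "rz": 0}
    - {"claw": 1, "tx": 0, "ty": 0, "tz": 3, "rx": 0, "ry": 0, "rz": 0}

```text
time: 9.75
eef_pos: [0.5619, 0.3502, 0.142]
tcp_rot: [-0.27, 1.554, 0.27]
force: [0.8, -0.4, -0.8]
width: 0.0116
```

The width was still 14.9 mm when the lift started, so I need to check whether the key came up and at what height.

```bash
python3 - <<'E'
from h import *
import json
s,im=cap('wrist','w6.png');print(s['time'],s['eef_pos'],s['width'],s['force'])
s2,sc=cap('scene','s6.png');a=cv2.resize(sc[130:270,370:500],None,fx=4,fy=4,interpolation=cv2.INTER_CUBIC)
_,t=cap('top','t6.png')
json.dump({k:list(s2[k]) for k in('eef_pos','tcp_rot')},open('s6.json','w'))
cv2.imwrite('pics/c11.png',a[:,:,::-1])
E
```

```text
9.75 [0.56191136 0.35024085 0.14201507] 0.011573852718161283 [ 0.81761423 -0.44898533 -0.83209428]
```

View pics/c11.png

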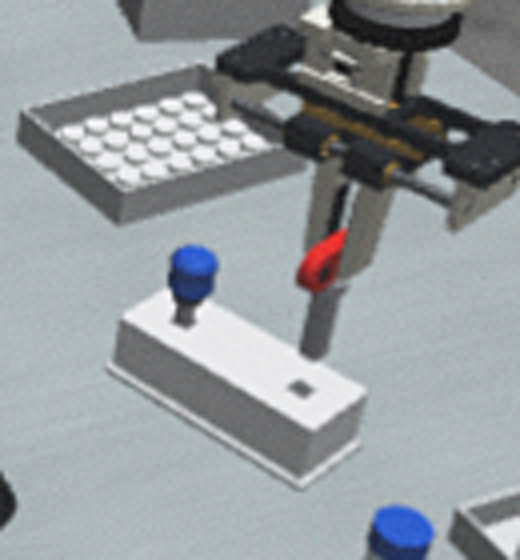

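View pics/w6.png

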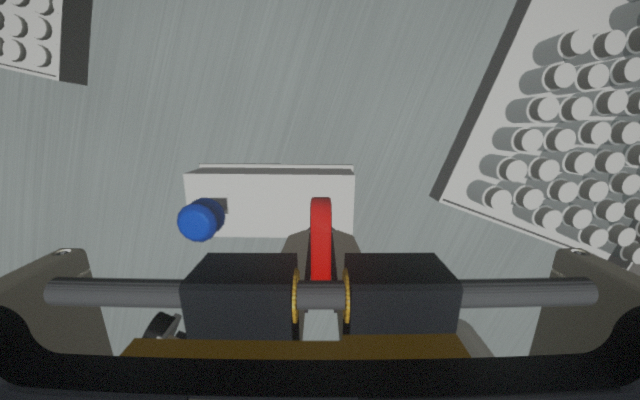

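The key is out and held upright, with its hole empty. The handle end is at row 197 both before and after the lift, so it did not slip. Moving to a hover beside the lock where the wrist camera sees both.

Call:
step_arm:
  steps:
    - {"claw": 1, "tx": 0, "ty": 0, "tz": 5, "rx": 0, "ry": 0, "rz": 0}
    - {"claw": 1, "tx": 0, "ty": 0, "tz": 5, "rx": 0, "ry": 0, "rz": 0}
    - {"claw": 1, "tx": -0.25, "ty": -4.2, "tz": 3, "rx": 0, "ry": 0, "rz": -0.06}
    - {"claw": 1, "tx": -0.25, "ty": -4.2, "tz": 3, "rx": 0, "ry": 0, "rz": -0.06}
    - {"claw": 1, "tx": -0.25, "ty": -4.2, "tz": 2, "rx": 0, "ry": 0, "rz": -0.06}
    - {"claw": 1, "tx": -0.25, "ty": -4.2, "tz": 0, "rx": 0, "ry": 0, "rz": -0.06}
    - {"claw": 1, "tx": -0.25, "ty": -4.2, "tz": 0, "rx": 0, "ry": 0, "rz": -0.06}
    - {"claw": 1, "tx": -0.25, "ty": -4.2, "tz": 0, "rx": 0, "ry": 0, "rz": -0.06}
    - {"claw": 1, "tx": -0.25, "ty": -4.2, "tz": 0, "rx": 0, "ry": 0, "rz": -0.06}
    - {"claw": 1, "tx": -0.25, "ty": -4.2, "tz": 0, "rx": 0, "ry": 0, "rz": -0.06}
    - {"claw": 1, "tx": -0.25, "ty": -4.2, "tz": 0, "rx": 0, "ry": 0, "rz": -0.06}
    - {"claw": 1, "tx": -0.25, "ty": -4.2, "tz": 0, "rx": 0, "ry": 0, "rz": -0.06}
    - {"claw": 1, "tx": 0, "ty": 0, "tz": 0, "rx": 0, "ry": 0, "rz": 0}
    - {"claw": 1, "tx": 0, "ty": 0, "tz": 0, "rx": 0, "ry": 0, "rz": 0}

```text
time: 11.65
eef_pos: [0.537, -0.0694, 0.3202]
tcp_rot: [0.201, 1.562, -0.201]
force: [0.2, 0.5, -1.7]
width: 0.0114
```

```bash
python3 - <<'E'
from h import *
import json
s,im=cap('wrist','w7.png');print(s['time'],s['eef_pos'],s['q'],s['width'],s['force'])
json.dump({k:list(s[k]) for k in('eef_pos','tcp_rot')},open('s7.json','w'))
M=R.from_rotvec(s['tcp_rot']).as_matrix();print(M.round(3),'yaw',np.arctan2(M[1,2],M[0,2]))
print(proj('wrist',[.5529,-.0088,.202],s))
s2,sc=cap('scene','s7.png')
_,t=cap('top','t7.png')
E
```

```text
11.65 [ 0.53702666 -0.06940226  0.32017501] [-1.75773071e-01 -1.83015642e-01  1.57070368e+00  2.57752550e-04
  1.75456699e+00  8.01039166e-02] 0.011412992601365522 [ 0.24265425  0.50777524 -1.66371007]
[[-0.001  0.253  0.967]
 [ 0.     0.967 -0.253]
 [-1.     0.    -0.001]] yaw -0.25582990257826893
[[320.91376337 139.23428605]]
```

View pics/w7.png

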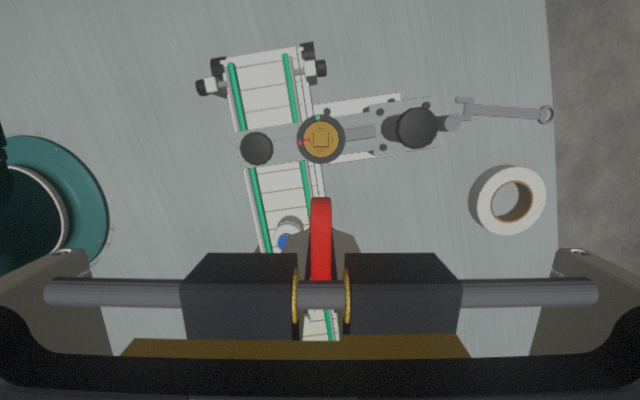

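View pics/s7.png

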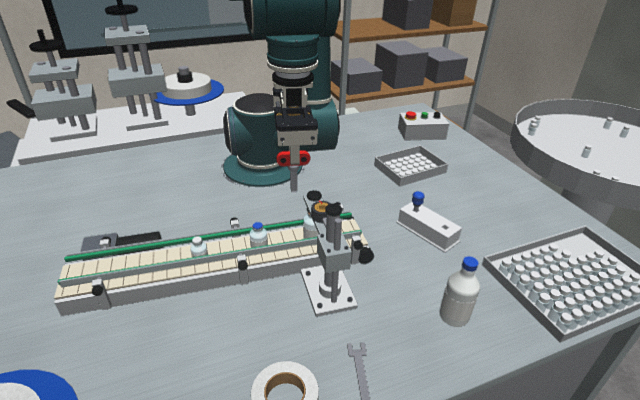

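The wrist view shows the lock at (321,139), with its socket square in line with the handle, which is at (320,200-280). In the scene view the key hangs upright with its tip at about (294,190).

```bash
python3 - <<'E'
from h import *
import json
from scipy.optimize import brentq
s=json.load(open('s7.json'));im=cv2.imread('pics/w7.png')[:,:,::-1].copy()
br=blob(im,[10,80,60],[30,255,255],(290,110,350,170))[0]; e=cv2.fitEllipse(cv2.convexHull(br));P=plane('wrist',e[0],.202,s)[0];print(e,cen(br),P)
M=R.from_rotvec(s['tcp_rot']).as_matrix();print('lock in tool',M.T@(P-s['eef_pos']))
# handle in tool frame
r=blob(im,[-8,120,60],[8,255,255],(290,180,350,300))[0];x,y,w,h=cv2.boundingRect(r);print(x,y,w,h)
rows=[ (yy,r[:,0,0][r[:,0,1]==yy]) for yy in (205,220,240,260,275)];print([(yy,a.min(),a.max(),(a.min()+a.max())/2) for yy,a in rows])
K,d,_=camT('wrist',s);T=np.array(cams.camera_info('wrist')['T_tool_cam'])
def tr(px):
    u=cv2.undistortPoints(np.array(px,float).reshape(1,1,2),K,d).ravel();return T[:3,3],T[:3,:3]@np.r_[u,1]
o,D=tr((320,y-.5)); n=np.array([-D[1],D[0]])/np.hypot(D[0],D[1])
for hx in(-.0104,):
  f=lambda dy:n@(np.array([hx,.02+dy])-o[:2])
  for sg in(1,-1):
    try: print('dy',brentq(lambda v:f(v)-sg*.015,-.05,.05))
    except Exception as ex: print(ex)
o,D=tr((np.mean([a[2] if 0 else (a[1].min()+a[1].max())/2 for a in rows]),240));print('z at handle',o+D*((-.025-o[0])/D[0]))
cx,cy=map(int,e[0]);a=cv2.resize(im[cy-18:cy+18,cx-18:cx+18],None,fx=15,fy=15,interpolation=cv2.INTER_CUBIC);cv2.imwrite('pics/c12.png',a[:,:,::-1])
sc=cv2.imread('pics/s7.png');cv2.imwrite('pics/c13.png',cv2.resize(sc[100:250,240:370],None,fx=4,fy=4,interpolation=cv2.INTER_CUBIC))
E
```

```text
((320.5184631347656, 138.9325408935547), (35.93915939331055, 36.59632873535156), 6.161379814147949) [320.87442337 138.91406117] [ 0.55258929 -0.00840855  0.202     ]
lock in tool [ 0.11818781  0.06292309 -0.00029781]
310 198 22 83
[(205, np.int32(311), np.int32(330), np.float64(320.5)), (220, np.int32(310), np.int32(330), np.float64(320.0)), (240, np.int32(310), np.int32(331), np.float64(320.5)), (260, np.int32(310), np.int32(331), np.float64(320.5)), (275, np.int32(310), np.int32(331), np.float64(320.5))]
dy 0.029256372848387755
dy -0.001664966835503337
z at handle [-0.025       0.0130018  -0.00034365]
```

View pics/c12.png

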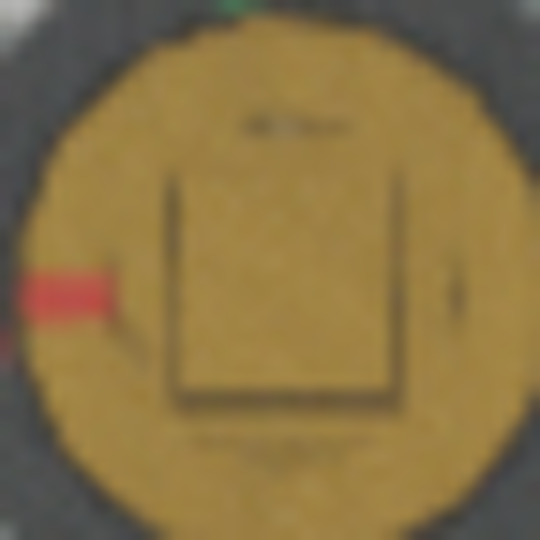

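View pics/c13.png

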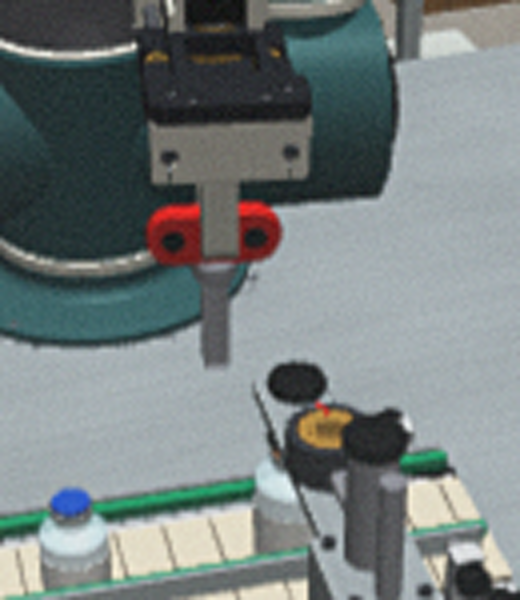

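Measured in the wrist view, the key sits 1.7 mm towards -y of the tool's centre, and yaw is aligned with the socket. Moving over the socket, then a check from the fixed cameras.

Call:
step_arm:
  steps:
    - {"claw": 1, "tx": 0.8, "ty": 3.1, "tz": 0, "rx": 0, "ry": 0, "rz": 0}
    - {"claw": 1, "tx": 0.8, "ty": 3.1, "tz": 0, "rx": 0, "ry": 0, "rz": 0}
    - {"claw": 1, "tx": 0, "ty": 0, "tz": -2, "rx": 0, "ry": 0, "rz": 0}
    - {"claw": 1, "tx": 0, "ty": 0, "tz": -1.4, "rx": 0, "ry": 0, "rz": 0}
    - {"claw": 1, "tx": 0, "ty": 0, "tz": 0, "rx": 0, "ry": 0, "rz": 0}
    - {"claw": 1, "tx": 0, "ty": 0, "tz": 0, "rx": 0, "ry": 0, "rz": 0}

```text
time: 12.55
eef_pos: [0.553, -0.0082, 0.2871]
tcp_rot: [0.201, 1.561, -0.202]
force: [0.3, -0.5, -2.1]
width: 0.0117
```

```bash
python3 - <<'E'
from h import *
s,sc=cap('scene','s8.png');print(s['time'],s['eef_pos'],s['force'],s['torque'])
cv2.imwrite('pics/c14.png',cv2.resize(sc[120:220,270:370],None,fx=6,fy=6,interpolation=cv2.INTER_CUBIC)[:,:,::-1])
e=s['eef_pos'];print(proj('scene',[[.5526,-.0085,.202],[.5525,-.0115,.202],[e[0],e[1],e[2]-.07],[e[0]-.00,e[1]-.0016,e[2]-.07],[e[0],e[1],e[2]]]))
E
```

```text
12.55 [ 0.55304696 -0.00816363  0.28705815] [ 0.32918235 -0.49743822 -2.10562937] [-0.07525364 -0.12673257  0.00772649]
[[322.74612598 206.49167414]
 [321.49204374 206.7427596 ]
 [323.13441829 201.10137474]
 [322.46884616 201.24694119]
 [323.98545899 174.29063636]]
```

View pics/c14.png

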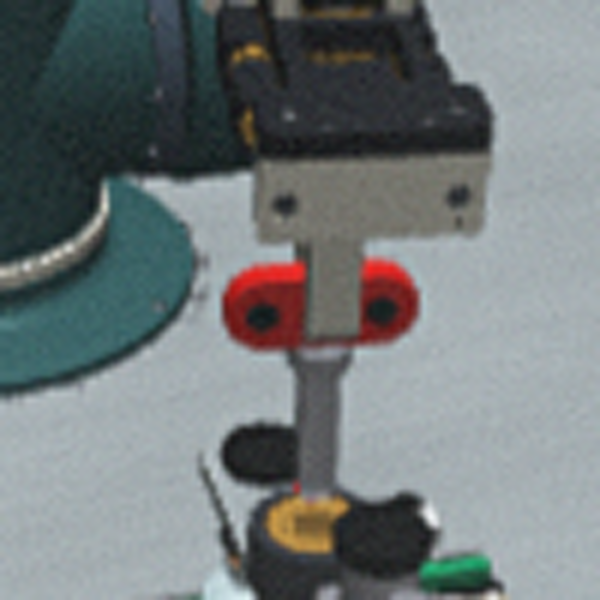

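The scene view has the tip at about (323,202) and the socket at (322,207), so the key is roughly 1 mm too far towards +y. I'll correct that and lower it into the socket.

Call:
step_arm:
  steps:
    - {"claw": 1, "tx": 0, "ty": -0.1, "tz": -0.8, "rx": 0, "ry": 0, "rz": 0}
    - {"claw": 1, "tx": 0, "ty": 0, "tz": -0.4, "rx": 0, "ry": 0, "rz": 0}
    - {"claw": 1, "tx": 0, "ty": 0, "tz": -0.3, "rx": 0, "ry": 0, "rz": 0}
    - {"claw": 1, "tx": 0, "ty": 0, "tz": -0.2, "rx": 0, "ry": 0, "rz": 0}
    - {"claw": 1, "tx": 0, "ty": 0, "tz": -0.2, "rx": 0, "ry": 0, "rz": 0}

```text
time: 13.22
eef_pos: [0.5531, -0.0086, 0.2676]
tcp_rot: [0.201, 1.561, -0.201]
force: [-0.0, 0.0, -1.3]
width: 0.0119
```

Call:
step_arm:
  steps:
    - {"claw": 1, "tx": 0, "ty": 0, "tz": -0.2, "rx": 0, "ry": 0, "rz": 0}
    - {"claw": 1, "tx": 0, "ty": 0, "tz": -0.2, "rx": 0, "ry": 0, "rz": 0}

```text
time: 13.48
eef_pos: [0.5531, -0.0087, 0.2636]
tcp_rot: [0.201, 1.561, -0.201]
force: [0.4, 0.3, -1.9]
width: 0.0116
```

Call:
step_arm:
  steps:
    - {"claw": 1, "tx": 0, "ty": 0, "tz": -0.3, "rx": 0, "ry": 0, "rz": 0}
    - {"claw": 1, "tx": 0, "ty": 0, "tz": -0.3, "rx": 0, "ry": 0, "rz": 0}
    - {"claw": 1, "tx": 0, "ty": 0, "tz": -0.3, "rx": 0, "ry": 0, "rz": 0}

```text
time: 13.85
eef_pos: [0.5531, -0.0086, 0.2544]
tcp_rot: [0.201, 1.562, -0.201]
force: [0.2, -0.2, -1.3]
width: 0.0116
```

Call:
step_arm:
  steps:
    - {"claw": 1, "tx": 0, "ty": 0, "tz": -0.2, "rx": 0, "ry": 0, "rz": 0}
    - {"claw": 1, "tx": 0, "ty": 0, "tz": -0.2, "rx": 0, "ry": 0, "rz": 0}

```text
time: 14.1
eef_pos: [0.5531, -0.0087, 0.2505]
tcp_rot: [0.201, 1.561, -0.201]
force: [-0.8, 0.4, -1.8]
width: 0.0114
```

Call:
step_arm:
  steps:
    - {"claw": 1, "tx": 0, "ty": 0, "tz": -0.1, "rx": 0, "ry": 0, "rz": 0}
    - {"claw": 1, "tx": 0, "ty": 0, "tz": -0.1, "rx": 0, "ry": 0, "rz": 0}

```text
time: 14.35
eef_pos: [0.5531, -0.0086, 0.2487]
tcp_rot: [0.201, 1.561, -0.201]
force: [-0.1, -0.1, -1.4]
width: 0.0118
```

Call:
step_arm:
  steps:
    - {"claw": 1, "tx": 0, "ty": 0, "tz": -0.1, "rx": 0, "ry": 0, "rz": 0}
    - {"claw": 1, "tx": 0, "ty": 0, "tz": -0.1, "rx": 0, "ry": 0, "rz": 0}

```text
time: 14.6
eef_pos: [0.5533, -0.0087, 0.2479]
tcp_rot: [0.201, 1.56, -0.201]
force: [-2.3, -0.0, 13.5]
width: 0.0116
```

Call:
step_arm:
  steps:
    - {"claw": 1, "tx": 0, "ty": 0, "tz": -0.1, "rx": 0, "ry": 0, "rz": 0}

```text
time: 14.72
eef_pos: [0.5534, -0.0086, 0.2478]
tcp_rot: [0.201, 1.559, -0.201]
force: [-4.6, 0.8, 18.9]
width: 0.0115
```

Bottomed out at z=0.248 with 19 N on the wrist. I'll relieve the force and turn clockwise, shifting the tool slightly so the key's own axis stays put.

Call:
step_arm:
  steps:
    - {"claw": 1, "tx": 0, "ty": 0, "tz": 0.15, "rx": 0, "ry": 0, "rz": 0}
    - {"claw": 1, "tx": 0.02, "ty": -0.01, "tz": 0, "rx": 0, "ry": 0, "rz": -0.15}
    - {"claw": 1, "tx": 0.02, "ty": -0.01, "tz": 0, "rx": 0, "ry": 0, "rz": -0.15}
    - {"claw": 1, "tx": 0.02, "ty": -0.02, "tz": 0, "rx": 0, "ry": 0, "rz": -0.15}

```text
time: 15.22
eef_pos: [0.5538, -0.0087, 0.248]
tcp_rot: [0.557, 1.498, -0.555]
force: [-1.5, 2.4, 5.5]
width: 0.012
```

```bash
python3 - <<'E'
from h import *
s=observe();print(s['eef_pos'],s['force'].round(1),s['torque'].round(2),s['width'])
M=R.from_rotvec(s['tcp_rot']).as_matrix();print('yaw',np.arctan2(M[1,2],M[0,2]),M[:,0])
E
```

```text
[ 0.55382646 -0.00873312  0.24798131] [-1.5  2.4  5.5] [0.53 0.36 0.11] 0.012016020346165494
yaw -0.7105751151952872 [ 1.05858007e-03  6.28215429e-04 -9.99999242e-01]
```

Call:
step_arm:
  steps:
    - {"claw": 1, "tx": 0.02, "ty": -0.03, "tz": 0, "rx": 0, "ry": 0, "rz": -0.15}
    - {"claw": 1, "tx": 0.02, "ty": -0.03, "tz": 0, "rx": 0, "ry": 0, "rz": -0.15}
    - {"claw": 1, "tx": 0.01, "ty": -0.03, "tz": 0, "rx": 0, "ry": 0, "rz": -0.15}
    - {"claw": 1, "tx": 0.01, "ty": -0.03, "tz": 0, "rx": 0, "ry": 0, "rz": -0.15}
    - {"claw": 1, "tx": 0, "ty": -0.03, "tz": 0, "rx": 0, "ry": 0, "rz": -0.15}

```text
time: 15.85
eef_pos: [0.5545, -0.0101, 0.248]
tcp_rot: [1.129, 1.259, -1.126]
force: [-0.7, 2.7, 5.5]
width: 0.0116
```

```bash
cat > st.py <<'E'
from h import *
s=observe();print(s['time'],s['eef_pos'],s['force'].round(1),s['torque'].round(2),s['width'])
M=R.from_rotvec(s['tcp_rot']).as_matrix();print('yaw',np.arctan2(M[1,2],M[0,2]),M[:,0])
E
python3 st.py
```

```text
15.85 [ 0.55451906 -0.01011171  0.24801905] [-0.7  2.7  5.5] [0.79 0.2  0.07] 0.011554946710634893
yaw -1.4605182800235292 [ 1.36706379e-03  8.99620161e-04 -9.99998661e-01]
```

Call:
step_arm:
  steps:
    - {"claw": 1, "tx": 0, "ty": 0, "tz": 0, "rx": 0, "ry": 0, "rz": -0.1}
    - {"claw": 1, "tx": 0, "ty": 0, "tz": 0, "rx": 0, "ry": 0, "rz": -0.05}

```text
time: 16.1
eef_pos: [0.5545, -0.0103, 0.248]
tcp_rot: [1.238, 1.191, -1.235]
force: [-1.0, 1.6, 6.0]
width: 0.0114
```

```bash
python3 st.py
```

```text
16.1 [ 0.5545269  -0.01028117  0.24803744] [-1.   1.6  6. ] [0.51 0.11 0.09] 0.01144636397803929
yaw -1.6081686786029923 [ 1.41965530e-03  5.33208301e-04 -9.99998850e-01]
```

Call:
step_arm:
  steps:
    - {"claw": 1, "tx": 0, "ty": 0, "tz": 0, "rx": 0, "ry": 0, "rz": -0.06}
    - {"claw": 1, "tx": 0, "ty": 0, "tz": 0, "rx": 0, "ry": 0, "rz": 0}

```text
time: 16.35
eef_pos: [0.5545, -0.0104, 0.248]
tcp_rot: [1.28, 1.162, -1.278]
force: [-0.5, 1.7, 4.8]
width: 0.0117
```

```bash
python3 st.py
```

```text
16.35 [ 0.5545257 -0.0103522  0.2480318] [-0.5  1.7  4.8] [0.42 0.2  0.04] 0.011673665237182834
yaw -1.6667249255386993 [ 1.39546083e-03  3.39604132e-04 -9.99998969e-01]
```

Call:
step_arm:
  steps:
    - {"claw": 1, "tx": 0, "ty": 0, "tz": 0, "rx": 0, "ry": 0, "rz": -0.04}
    - {"claw": 1, "tx": 0, "ty": 0, "tz": 0, "rx": 0, "ry": 0, "rz": 0}

```text
time: 16.6
eef_pos: [0.5545, -0.0104, 0.2481]
tcp_rot: [1.309, 1.141, -1.307]
force: [-0.2, 0.6, 6.8]
width: 0.0119
```

```bash
python3 st.py
```

```text
16.6 [ 0.55452448 -0.0103932   0.24805355] [-0.2  0.6  6.8] [0.34 0.14 0.11] 0.01190609815730613
yaw -1.7063972342350575 [ 1.45500183e-03  2.87168992e-04 -9.99998900e-01]
```

Call:
step_arm:
  steps:
    - {"claw": 1, "tx": 0, "ty": 0, "tz": 0, "rx": 0, "ry": 0, "rz": -0.04}
    - {"claw": 1, "tx": 0, "ty": 0, "tz": 0, "rx": 0, "ry": 0, "rz": 0}

```text
time: 16.85
eef_pos: [0.5545, -0.0104, 0.248]
tcp_rot: [1.338, 1.12, -1.336]
force: [-1.1, 0.2, 6.1]
width: 0.0115
```

```bash
python3 st.py
```

```text
16.85 [ 0.55452188 -0.01038086  0.24802438] [-1.1  0.2  6.1] [0.28 0.17 0.3 ] 0.011520497743136888
yaw -1.7461451655131925 [ 1.40833172e-03  2.54146167e-04 -9.99998976e-01]
```

Call:
step_arm:
  steps:
    - {"claw": 1, "tx": 0, "ty": 0, "tz": 0, "rx": 0, "ry": 0, "rz": -0.04}
    - {"claw": 1, "tx": 0, "ty": 0, "tz": 0, "rx": 0, "ry": 0, "rz": 0}

```text
time: 17.1
eef_pos: [0.5545, -0.0104, 0.2481]
tcp_rot: [1.367, 1.099, -1.365]
force: [-1.2, 0.4, 5.5]
width: 0.0117
```

```bash
python3 st.py; python3 - <<'E'
from h import *
s,im=cap('wrist','w9.png');s,sc=cap('scene','s9.png')
cv2.imwrite('pics/c15.png',cv2.resize(sc[120:270,260:380],None,fx=4,fy=4,interpolation=cv2.INTER_CUBIC)[:,:,::-1])
E
```

```text
17.1 [ 0.55453691 -0.01044539  0.24805394] [-1.2  0.4  5.5] [0.16 0.12 0.59] 0.011651803672970853
yaw -1.7859835067890752 [ 1.48354949e-03  7.27478784e-05 -9.99998897e-01]
```

View pics/w9.png

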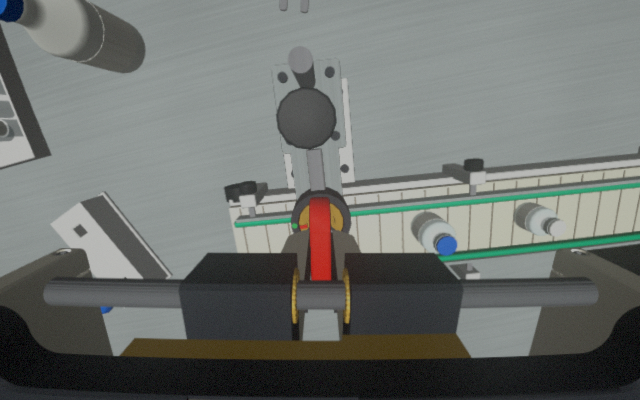

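View pics/c15.png

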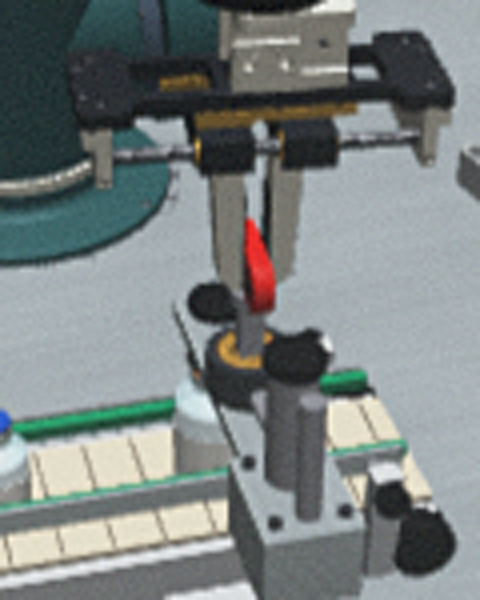

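Torque has climbed from 0.04 through 0.11 and 0.30 to 0.59 N m, so the plug is at its stop. The scene crop shows the key upright in the lock. Relaxing the twist slightly, opening, and retreating straight up.

Call:
step_arm:
  steps:
    - {"claw": 1, "tx": 0, "ty": 0, "tz": 0, "rx": 0, "ry": 0, "rz": 0.05}
    - {"claw": 0.2, "tx": 0, "ty": 0, "tz": 0, "rx": 0, "ry": 0, "rz": 0}
    - {"claw": 0.2, "tx": 0, "ty": 0, "tz": 0, "rx": 0, "ry": 0, "rz": 0}
    - {"claw": 0.2, "tx": 0, "ty": 0, "tz": 0, "rx": 0, "ry": 0, "rz": 0}
    - {"claw": 0.2, "tx": 0, "ty": 0, "tz": 0, "rx": 0, "ry": 0, "rz": 0}

```text
time: 17.82
eef_pos: [0.5543, -0.0106, 0.2471]
tcp_rot: [1.33, 1.126, -1.33]
force: [0.1, -0.4, -0.5]
width: 0.0366
```

```bash
python3 st.py
```

```text
17.825 [ 0.55425687 -0.01058423  0.24705175] [ 0.1 -0.4 -0.5] [ 0.03 -0.03 -0.02] 0.036584426206642366
yaw -1.7363036393482332 [-1.52975286e-04 -1.55173530e-05 -9.99999988e-01]
```

Call:
step_arm:
  steps:
    - {"claw": 0.2, "tx": 0, "ty": 0, "tz": 1, "rx": 0, "ry": 0, "rz": 0}
    - {"claw": 0.2, "tx": 0, "ty": 0, "tz": 3, "rx": 0, "ry": 0, "rz": 0}
    - {"claw": 0.2, "tx": 0, "ty": 0, "tz": 4, "rx": 0, "ry": 0, "rz": 0}
    - {"claw": 0.2, "tx": -4, "ty": 0, "tz": 0, "rx": 0, "ry": 0, "rz": 0}
    - {"claw": 0.2, "tx": -4, "ty": 0, "tz": 0, "rx": 0, "ry": 0, "rz": 0}
    - {"claw": 0.2, "tx": 0, "ty": 0, "tz": 0, "rx": 0, "ry": 0, "rz": 0}
    - {"claw": 0.2, "tx": 0, "ty": 0, "tz": 0, "rx": 0, "ry": 0, "rz": 0}

```text
time: 18.7
eef_pos: [0.4745, -0.0106, 0.3278]
tcp_rot: [1.33, 1.126, -1.329]
force: [0.3, -0.4, 0.3]
width: 0.0376
```

```bash
python3 st.py; python3 - <<'E'
from h import *
import json
s,im=cap('wrist','w10.png');json.dump({k:list(s[k]) for k in('eef_pos','tcp_rot')},open('s10.json','w'))
_,sc=cap('scene','s10.png');_,t=cap('top','t10.png')
cv2.imwrite('pics/c16.png',cv2.resize(sc[150:270,260:380],None,fx=5,fy=5,interpolation=cv2.INTER_CUBIC)[:,:,::-1])
E
```

```text
18.7 [ 0.47454818 -0.01058735  0.32777255] [ 0.3 -0.4  0.3] [0.05 0.05 0.02] 0.03756279266357424
yaw -1.7361132534375465 [ 9.97793254e-04 -7.53757535e-05 -9.99999499e-01]
```

View pics/w10.png

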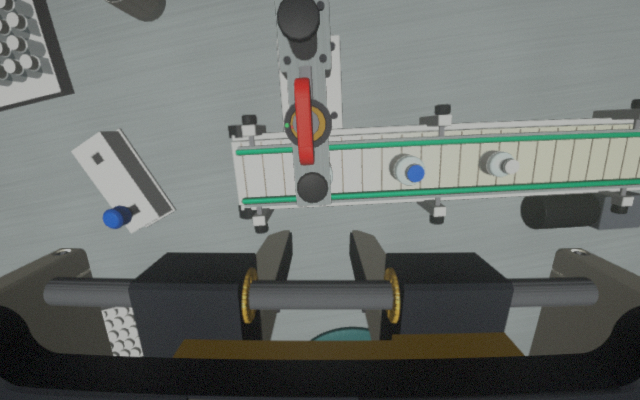

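View pics/c16.png

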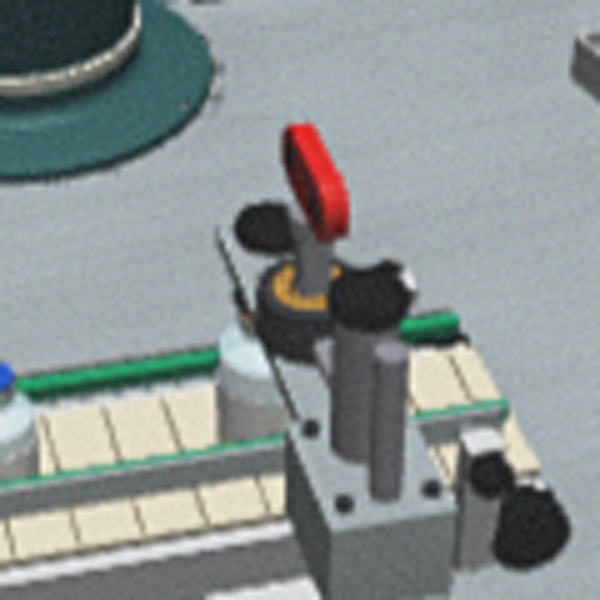

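The key stands in the lock with its handle along the arm: wrist view (305,122), and the green dot at (287,126). The vials at (410,170) and (500,163) and the driver are in place. Measuring the handle's height and yaw.

```bash
python3 - <<'E'
from h import *
import json
s=json.load(open('s10.json'));I=lambda f:cv2.imread('pics/'+f)[:,:,::-1].copy()
w,sc,t=I('w10.png'),I('s10.png'),I('t10.png')
rw=blob(w,[-8,120,60],[8,255,255],(280,60,330,175))[0];rs=blob(sc,[-8,120,60],[8,255,255],(305,165,340,205))[0];rt=blob(t,[-8,120,60],[8,255,255],(310,150,360,215))
rt=rt[0]
print(cen(rw),cen(rs),cen(rt),cv2.minAreaRect(rt))
R3=[(lambda o,d:(o,d[0]))(*ray(n,cen(c),s)) for n,c in(('wrist',rw),('scene',rs),('top',rt))]
print(tri(R3));print(tri(R3[1:]));print(tri(R3[:2]))
vx,vy,x0,y0=cv2.fitLine(rw,cv2.DIST_L2,0,.01,.01).ravel();P=plane('wrist',[[x0-vx*25,y0-vy*25],[x0+vx*25,y0+vy*25]],.27,s);dd=P[1]-P[0];print('handle dir',np.arctan2(dd[1],dd[0]))
cv2.imwrite('pics/c17.png',cv2.resize(w[70:180,265:350],None,fx=5,fy=5,interpolation=cv2.INTER_CUBIC)[:,:,::-1])
# vials / driver
bb=blob(t,[105,120,60],[125,255,255],(360,200,400,230))[0];print('mid',plane('top',cen(bb),.122))
bl=blob(t,[105,120,60],[125,255,255],(180,160,245,235))[0];print('drv px',cen(bl))
E
```

```text
[303.60378947 120.39677193] [323.15842839 185.54119138] [337.03030303 166.44242424] ((337.0, 166.5), (7.0, 4.0), 90.0)
(array([ 0.56473477, -0.01243091,  0.26835094]), [np.float64(0.011281010528382512), np.float64(0.002301516822401054), np.float64(0.010883200527350922)])
(array([ 0.57409194, -0.01593926,  0.27320229]), [np.float64(0.002255329383492662), np.float64(0.0022553293834926542)])
(array([ 0.5541008, -0.0090565,  0.2593173]), [np.float64(0.0006192031771566399), np.float64(0.0006192031771566161)])
handle dir 3.0268150497211996Traceback (most recent call last):
  File "<stdin>", line 13, in <module>
IndexError: list index out of range
```

View pics/c17.png

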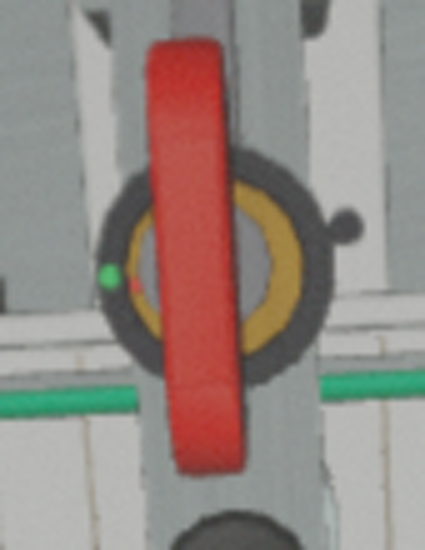

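The handle centre from the wrist and scene views is (0.554,-0.009,0.259), against 0.257 nominal when home. The top view is blocked by the arm. The red mark is next to the green dot. To be sure it is fully home, I'll touch the handle's top gently with the shut fingers, expecting contact at z about 0.272.

Call:
step_arm:
  steps:
    - {"claw": 1, "tx": 4, "ty": 0, "tz": 0, "rx": 0, "ry": 0, "rz": 0}
    - {"claw": 1, "tx": 3.85, "ty": 0, "tz": 0, "rx": 0, "ry": 0, "rz": 0}
    - {"claw": 1, "tx": 0, "ty": 0, "tz": -1, "rx": 0, "ry": 0, "rz": 0}
    - {"claw": 1, "tx": 0, "ty": 0, "tz": -2, "rx": 0, "ry": 0, "rz": 0}
    - {"claw": 1, "tx": 0, "ty": 0, "tz": -1.5, "rx": 0, "ry": 0, "rz": 0}
    - {"claw": 1, "tx": 0, "ty": 0, "tz": -0.5, "rx": 0, "ry": 0, "rz": 0}
    - {"claw": 1, "tx": 0, "ty": 0, "tz": -0.2, "rx": 0, "ry": 0, "rz": 0}

```text
time: 19.73
eef_pos: [0.5525, -0.0106, 0.2753]
tcp_rot: [1.33, 1.126, -1.33]
force: [0.5, 0.9, -0.5]
width: 0.0005
```

Call:
step_arm:
  steps:
    - {"claw": 1, "tx": 0, "ty": 0, "tz": -0.1, "rx": 0, "ry": 0, "rz": 0}

```text
time: 19.85
eef_pos: [0.5528, -0.0106, 0.2747]
tcp_rot: [1.33, 1.126, -1.329]
force: [0.1, -0.1, 0.4]
width: 0.0006
```

Call:
step_arm:
  steps:
    - {"claw": 1, "tx": 0, "ty": 0, "tz": -0.1, "rx": 0, "ry": 0, "rz": 0}

```text
time: 19.98
eef_pos: [0.5529, -0.0106, 0.2736]
tcp_rot: [1.33, 1.126, -1.329]
force: [-0.4, -0.0, 0.8]
width: 0.0007
```

Call:
step_arm:
  steps:
    - {"claw": 1, "tx": 0, "ty": 0, "tz": -0.1, "rx": 0, "ry": 0, "rz": 0}

```text
time: 20.1
eef_pos: [0.5528, -0.0106, 0.2723]
tcp_rot: [1.33, 1.126, -1.33]
force: [1.2, -0.9, 1.0]
width: 0.0003
```

Call:
step_arm:
  steps:
    - {"claw": 1, "tx": 0, "ty": 0, "tz": -0.05, "rx": 0, "ry": 0, "rz": 0}

```text
time: 20.23
eef_pos: [0.5529, -0.0106, 0.2722]
tcp_rot: [1.33, 1.126, -1.329]
force: [-0.7, 0.0, 5.6]
width: 0.0004
```

Contact at z=0.2722, exactly the fully-home height. Retreating clear for a last look.

Call:
step_arm:
  steps:
    - {"claw": 1, "tx": 0, "ty": 0, "tz": 1, "rx": 0, "ry": 0, "rz": 0}
    - {"claw": 1, "tx": 0, "ty": 0, "tz": 4, "rx": 0, "ry": 0, "rz": 0}
    - {"claw": 1, "tx": 0, "ty": 0, "tz": 5, "rx": 0, "ry": 0, "rz": 0}
    - {"claw": 1, "tx": -4, "ty": 0, "tz": 0, "rx": 0, "ry": 0, "rz": 0}
    - {"claw": 1, "tx": -5, "ty": 0, "tz": 0, "rx": 0, "ry": 0, "rz": 0}
    - {"claw": 1, "tx": -3, "ty": 0, "tz": 0, "rx": 0, "ry": 0, "rz": 0}
    - {"claw": 1, "tx": 0, "ty": 0, "tz": 0, "rx": 0, "ry": 0, "rz": 0}
    - {"claw": 1, "tx": 0, "ty": 0, "tz": 0, "rx": 0, "ry": 0, "rz": 0}

```text
time: 21.22
eef_pos: [0.4332, -0.0106, 0.372]
tcp_rot: [1.33, 1.126, -1.329]
force: [-0.2, 0.3, 0.1]
width: 0.0007
```

```bash
python3 st.py; python3 - <<'E'
from h import *
s,w=cap('wrist','w11.png');_,sc=cap('scene','s11.png')
rw=blob(w,[-8,120,60],[8,255,255],(260,40,360,240))[0];vx,vy,x0,y0=cv2.fitLine(rw,cv2.DIST_L2,0,.01,.01).ravel();P=plane('wrist',[[x0-vx*20,y0-vy*20],[x0+vx*20,y0+vy*20]],.27,s);dd=P[1]-P[0];print('handle dir',np.arctan2(dd[1],dd[0]))
a=cv2.resize(w[60:230,230:350],None,fx=3,fy=3);b=cv2.resize(sc[150:320,170:480],None,fx=1.4,fy=1.4);h=max(len(a),len(b))
p=lambda i:cv2.copyMakeBorder(i,0,h-len(i),0,0,0)
cv2.imwrite('pics/c18.png',np.hstack([p(a),p(b)])[:,:,::-1])
E
```

```text
21.225 [ 0.43316195 -0.01056883  0.37196405] [-0.2  0.3  0.1] [ 0.04 -0.09 -0.02] 0.0006774569464013652
yaw -1.7360177314042395 [ 4.63164187e-04  1.41181849e-05 -9.99999893e-01]
handle dir 3.031137748953199
```

View pics/c18.png

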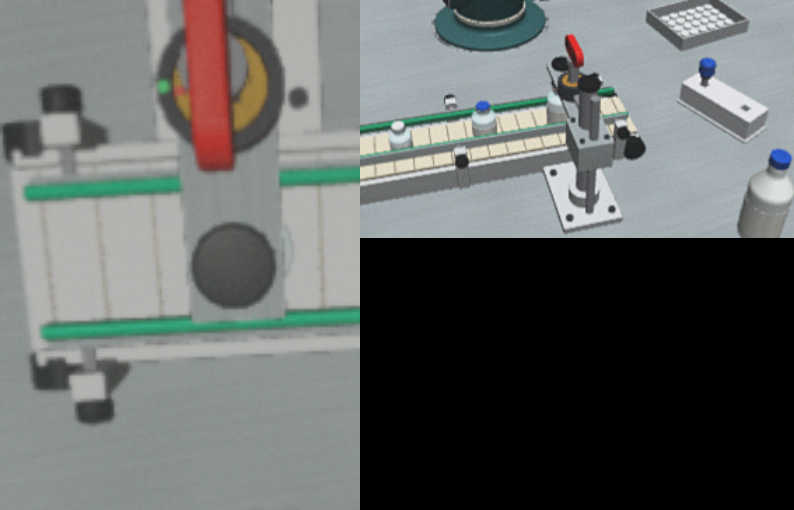

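The left crop shows the key standing with the plug's red mark by the green dot. In the scene crop on the right, all three vials stand on the belt and the driver is in its hole. Handing in.

```bash
python3 -c "
from h import *
print(manip.finish_job())"
```

```text
the job is handed in; nothing more can be done
None
```

I set the hold-down on the large (orange-capped) vial under the foot, locked it with the clamp key and handed the job in after about 21 s of the 58 s allowed.

- **Hold-down:** I pressed the carriage down until the wrist force rose from 4 N to 16 N with the knob's top at 190 mm. That is the expected height for the foot resting on the cap.
- **Lock:** I put the key in the brass lock and turned it clockwise until the twist rose from under 0.1 to 0.59 N m, which I took as the hard stop. I then eased the twist off, let go and backed away.
- **Last checks:**
  - The top of the key's handle is at 272.2 mm by touch, exactly the fully-home height.
  - The handle's yaw (-0.11 rad) fits a plug at its stop with the play taken up.
  - The lock's red mark lies by the green dot.
  - The other two vials and the driver look unmoved in the pictures; I did not remeasure their positions.
- **Disagreements:**
  - The top and wrist cameras differed by 2–3 mm in y at the lock and the key, so I inserted the key at a compromise position; it went in without side force.
  - The final camera estimate of the handle's height was about 2 mm high (259 mm against 257 mm). The touch settled that.
  - The arm hid the key from the top camera at the end, so that cross-check and a scripted check of the middle vial and the driver failed.
- **Other slip:** The first move call was refused for its format and moved nothing.

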